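Set up two fishing-tackle samples at the inspection lamp

ROBOT

A 6-joint arm with a two-finger parallel gripper is mounted at the origin on the work surface. World frame = base frame: x ahead of the robot, y to its left, z up, the work surface at z = 0. Lengths are in m, angles in rad, forces in N, time in s.
With the tool pointing down it reaches from about 0.4 to 0.825 m from the base axis. Payload 7 kg.
Tool frame: the origin (TCP) lies at the very end of the fingers, on their centre line; the grasp point (between the pads) lies 19 mm behind it; z points along the fingers, y is the line along which they close (so a half turn about z gives the same grasp; the last joint's range is limited). The gripper opens to 88 mm and grips with 3 to 60 N. Pads are 19 mm wide; open, the fingers measure 130 mm over their backs; the gripper's body (78 mm by 193 mm) begins 47 mm behind the grasp point.
Start: joints at [-1.01, 0.359, 0.012, 0, -1.224, -0.288], TCP at [0.182, -0.65, 0.203] pointing down, gripper open.
Joint ranges: [-3.07, 3.07], [-1.43, 2.12], [-1.02, 1.25], [-3.03, 1.67], [-3.05, -0], [-3.03, 3.03]. Speed limits (rad/s): [2.39, 2.39, 3.01, 3.14, 3.14, 3.14].

INTERFACE

Orientations are given as [roll, pitch, yaw] about the fixed x, y, z axes, in that order (R = Rz(yaw) Ry(pitch) Rx(roll)).
In Python, from station import arm gives the robot as it stands.
- The arm moves only by the tool step_arm, never from a script. Its argument "rows" is a list of rows, each a list of 5 numbers: the shift along the world's x, y, z in m, then the turn about the world's z in rad, then the finger opening in m, from 0 to 0.0876. In form: [[x, y, z, spin, gripper], ...]. A call has 1 to 20 rows; each row is the pose to reach, as a shift and turn from the pose commanded when the call began; what a row does not reach only later rows make up. A row lasts 1/10 s, in which the tool goes at most 50 mm and 8.59 degrees, less where a joint would pass 70% of its speed; a pose out of reach is approached as far as the arm can. A call with a gripper value outside its range is refused whole. The fingers move at their own pace and stop on an object; "newtons" is the grip in N (left out, the last holds). Time passes only in rows, so rows that repeat a pose let the fingers close. It gives the time, the measured TCP pose, the force, the opening and the grip force at its end, in the units of the state.
- arm.get_state(): the state, without advancing time (a new reading comes with each control period).
- arm.grab_frame(name): name is "scene" or "top" or "wrist"; returns a dict with "color" (400x640x3 uint8, blue, green, red), "vfov" (degrees; the focal length in pixels is half the picture's height over the tangent of half this angle, whatever the lens; pixels are square), "cx", "cy" (the principal point, pixels), "rvec" (rotation vector, rad) and "tvec" (3), from world to camera coordinates, as OpenCV has them. Camera axes: x right, y down, z forward; pixel columns grow to the right and rows downward; lengths in m; the calibration is good to about 2 mm. The wrist camera is an equidistant fisheye: a pixel r from the principal point sees the ray r / f radians off the axis. A picture is of the moment at which its call begins. There is no depth.
- arm.job_done(): hands the job in; it is judged then, once.
The state is a dict: "t": time; "q": joint angles; "qd": joint speeds; "joint_efforts": joint torques, N m; "eef_pos": TCP position; "ee_rot": TCP orientation; "force": force on the tool from outside, world axes, zero at the start; "moment": the same for the moment, N m; "width": finger opening in m; "gripper_force": force on a finger pad.
Only numpy, scipy, OpenCV 4.12 (cv2) and the standard library are available. Lean on these libraries where they do the work, as an engineer would, in place of code of your own. Each camera call takes 0.05 s, during which the arm holds its last target. There are 200 camera calls.

TASK

Set up this inspection bench with the lamp still turned down: first lay the small tackle case lengthwise on the narrow sloped rest under the lamp, flat on the slope, centred across it and with its end right down against the ledge, then stand the small line spool flat and centred on top of the little round stand. Once both samples are in place and let go, bring the dimmer lever up until it stands straight up (half light) and leave it there. Set things down rather than dropping them, keep clear of the lamp, and do not disturb the large spool, the jar or the loupe.

Things in the scene. Friction and masses are not known exactly. Their poses are not given: they have to be found in the camera images.
- case: small closed grey plastic tackle case, a plain flat box 96 (own x) x 50 (own y) x 26 mm (own z, up), about 120 g; lies flat on the bench; origin at the centre of its underside. Either end may go down the slope
- spool: small spool of fishing line lying flat on the bench: two round black flanges 56 mm across and 4 mm thick with a grey winding 45 mm across between them, 28 mm high in all, about 70 g; origin at the centre of its underside, z up its axis. The smaller of the two spools
- rest: fixed sloped aluminium plate on a pillar, 110 mm long, 44 wide, sloping 35 degrees. Origin on its upper surface, 100 mm above the bench; x up the slope (away from the robot), y level across, z square to the surface. A ledge across the low end stands 10 mm above the surface, inner face at x = -52 mm: the case's origin is at x = -4 mm when its end touches it. Station base below: 170 x 110 x 12 mm
- lamp: fixed lamp over the rest. Origin on the bench straight below the rest's origin, z up, x level away from the robot. White light bar 200 mm along y, 26 (x) x 18 mm, centre at (15, 0, 239) mm; arm above it, top at z = 260; 16 mm post at x = 83 mm. A gripper pointing straight down at the rest hits the bar; one tilted square to the slope passes in front of it
- stand: fixed round aluminium sample stand: foot 76 mm across and 8 mm high, 18 mm stem, flat round top 36 mm across at a height of 70 mm; origin at the centre of its underside
- stand_top (a point): centre of the flat top of the sample stand, 70 mm above the bench
- dimmer_base: grey dimmer housing fixed to the bench, 70 (x) x 50 (y) x 25 mm high; origin at the centre of its underside. The lever's hinge is a level axis along its y at (0, 0, 22) mm
- dimmer (a joint): angle of the dimmer lever in rad: 0 leans 0.6 rad (34 degrees) towards the housing's -x, 0.6 stands straight up, 1.2 leans 0.6 rad towards its +x; it stays where it is left
- dimmer_tip (a point): centre of the black ball knob, 26 mm across, on the end of the dimmer lever, 80 mm from the hinge axis (a steel rod 10 mm thick carries it)
- big_spool: bystander: large line spool, 72 mm across and 52 mm high, standing on its flange; origin at the centre of its underside
- jar: bystander: glass jar with a steel cap, 48 mm across, 60 mm high; origin at the centre of its underside
- loupe: bystander: black eye loupe, 38 mm across, 34 mm high; origin at the centre of its underside
Mind the look-alikes: they are no part of the job. There is more than one size of the case; the job needs the largest.

How it is judged:
On the way, in this order (a step that is already met when the one before it is completed fails the run):
1. the case lies on the sloped rest against its ledge, let go (x of case in the frame of rest between -0.009 and 0.003 m and y of case in the frame of rest between -0.01 and 0.01 m and z of case in the frame of rest between -0.004 and 0.004 m and angle between the z axis of case and the z axis of rest, either way round below 0.09 rad and angle between the x axis of case and the x axis of rest, either way round below 0.12 rad and contact force between the fingers and case below 0.1 N and linear speed of case below 0.02 m/s), for 0.2 s.
2. then the small spool stands on the round stand, let go (horizontal distance between spool and stand_top below 0.009 m and z of spool in the frame of stand_top between -0.004 and 0.004 m and angle between spool's own z axis and vertical below 0.1 rad and contact force between the fingers and spool below 0.1 N and linear speed of spool below 0.02 m/s), for 0.2 s.
3. then the dimmer lever is brought upright (value of joint dimmer between 0.48 and 0.72 rad and velocity of joint dimmer between -0.05 and 0.05 rad/s), for 0.2 s.
At the end, for the whole second after the job is handed in: Case flat on the rest (5 deg), lengthwise (7 deg), its end within 7 mm of the ledge, within 10 mm of the middle across; small spool flat (6 deg) on the stand's top, centre within 9 mm of the top's centre; lever within 0.12 rad of upright; all let go and at rest (all of step 1 and all of step 2 and all of step 3); the robot touches nothing.
It fails at once if the case is dropped (falls freely, faster than 0.5 m/s with no finger on it) (contact force between the fingers and case below 0.05 N and linear speed of case above 0.5 m/s).
It fails at once if the spool is dropped (falls freely, faster than 0.5 m/s with no finger on it) (contact force between the fingers and spool below 0.05 N and linear speed of spool above 0.5 m/s).
It fails at once if the lamp is bumped (more than 4 N) (contact force between anything else and lamp above 4 N).
It fails at once if the large spool, the jar or the loupe is disturbed (moved 25 mm or tipped) ((distance of big_spool from where it was at the start of the episode above 0.025 m or angle between big_spool's own z axis and vertical above 0.3 rad) or (distance of jar from where it was at the start of the episode above 0.025 m or angle between jar's own z axis and vertical above 0.3 rad) or (distance of loupe from where it was at the start of the episode above 0.025 m or angle between loupe's own z axis and vertical above 0.3 rad)).
It also fails if it takes over 66 s, if anything falls off the work surface, if the arm or the gripper's body presses on something with over 40 N, if the wrist force passes 120 N, or if a joint passes its speed limit or range.

## Working session

There is one attempt and no reset: what is moved stays moved. The work goes in short steps, Python scripts to look and compute and a tool call to move; the robot and the scene stay as the last step left them, time stands still between calls to the robot, and variables do not carry over. Pictures are saved under pics/ and viewed, at most 10 in all, crops included, and the job is handed in when it is done.

Besides the shell and the picture viewer there is one more tool, called as name(argument=value, ...) on one line, values as JSON. step_arm: Moves the arm, as the interface text tells. Its arguments: {"type":"object","properties":{"rows":{"type":"array"},"newtons":{"type":"number"}},"required":["rows"]}

```bash
ls; mkdir -p pics; cat > h.py <<'E'
import numpy as np, cv2, json
from station import arm
def grab(n, save=None):
    f=arm.grab_frame(n)
    if save: cv2.imwrite('pics/'+save,f['color'])
    return f
def ray(f,u,v,fish=False):
    """camera centre and unit world ray of a pixel"""
    F=200/np.tan(np.radians(f['vfov'])/2); R=cv2.Rodrigues(np.array(f['rvec'],float))[0]
    a=np.array([(u-f['cx'])/F,(v-f['cy'])/F])
    if fish:
        r=np.hypot(*a); d=np.array([*(a*np.sin(r)/max(r,1e-9)),np.cos(r)])
    else: d=np.array([*a,1.])
    d=R.T@d
    return -R.T@np.ravel(f['tvec']), d/np.linalg.norm(d)
def onz(f,u,v,z,fish=False):
    c,d=ray(f,u,v,fish); return c+d*(z-c[2])/d[2]
def proj(f,p,fish=False):
    F=200/np.tan(np.radians(f['vfov'])/2); R=cv2.Rodrigues(np.array(f['rvec'],float))[0]
    x=R@np.array(p,float)+np.ravel(f['tvec'])
    r=np.hypot(x[0],x[1]); k=np.arctan2(r,x[2])/r if fish else 1/x[2]
    return f['cx']+F*k*x[0], f['cy']+F*k*x[1]
E
python3 - <<'E'
from h import *
for n in ('top','scene'):
    f=grab(n,n+'0.png'); c,_=ray(f,0,0); print(n,f['vfov'],c,ray(f,320,200)[1])
E
```

```text
pics
top 44.073447935423786 [0.3362753  0.01084264 1.08431316] [ 0.19678787  0.00696366 -0.98042136]
scene 49.46256771032577 [ 1.4482357  -0.17219855  0.76163975] [-0.79864613  0.13682927 -0.58603934]
```

View pics/top0.png

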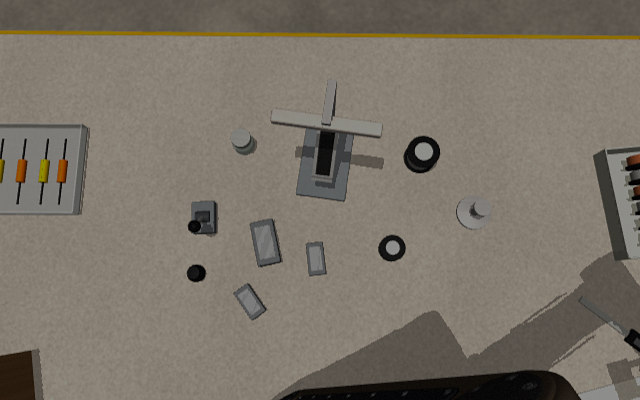

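View pics/scene0.png

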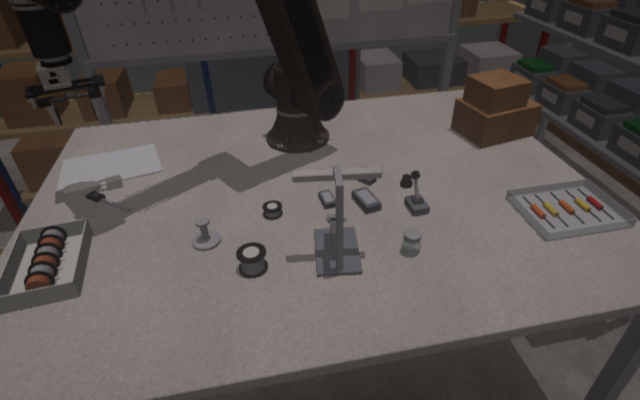

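The top view shows the large case at (265,243), with two smaller look-alikes at (316,258) and (250,302). The small spool is at (392,248), the stand at (473,211), and the dimmer at (204,217) with its knob at (194,226). The rest is at (325,155), under the bar that runs (272,117)–(382,130). The scene view agrees.

```bash
cat > seg.py <<'E'
from h import *
f=grab('top'); im=f['color']
hsv=cv2.cvtColor(im,cv2.COLOR_BGR2HSV)
for n,(u,v) in dict(bench=(350,220),casetop=(265,243),base=(308,185),baseS=(340,185),bar=(300,119),foot=(465,213),top=(481,208),dim=(204,208),rest=(325,160),spool=(392,248)).items(): print(n,im[v,u],hsv[v,u])
c=im[90:320,180:500]; cv2.imwrite('pics/crop1.png',cv2.resize(c,None,fx=2.5,fy=2.5,interpolation=cv2.INTER_CUBIC))
E
python3 seg.py
```

```text
bench [115 127 135] [ 18  38 135]
casetop [112 113 113] [ 30   2 113]
base [97 96 93] [98 11 97]
baseS [99 98 94] [96 13 99]
bar [131 139 141] [ 24  18 141]
foot [134 137 139] [ 18   9 139]
top [123 125 129] [ 10  12 129]
dim [90 89 87] [100   8  90]
rest [14 16 15] [45 32 16]
spool [140 142 141] [ 45   4 142]
```

View pics/crop1.png

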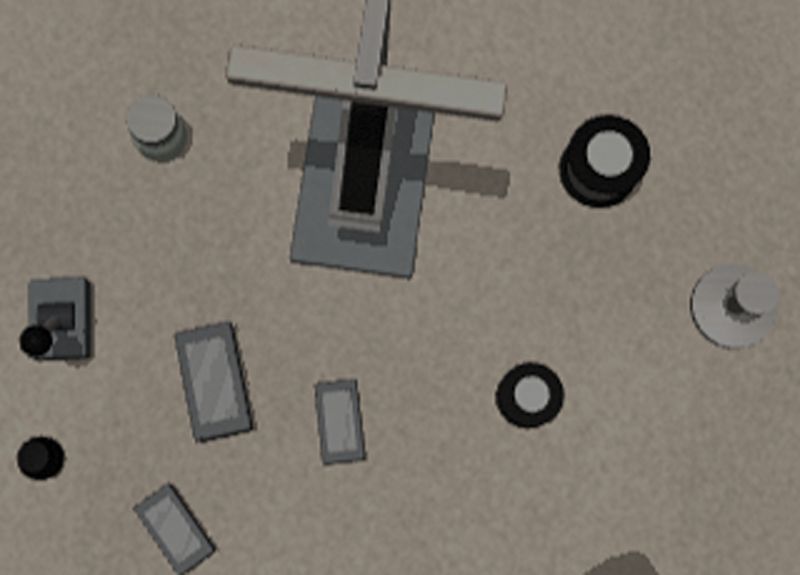

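```bash
cat > m1.py <<'E'
from h import *
f=grab('top')
P=lambda x,y,z: onz(f,(x+.5)/2.5-.5+180,(y+.5)/2.5-.5+90,z)
def show(n,*a): print(n,*[np.round(x,4) for x in a])
c=np.array([P(x,y,.026) for x,y in [(175,333),(232,322),(249,427),(197,440)]])
show('case ctr',c.mean(0)); show('sides',[np.linalg.norm(c[i]-c[i-1]) for i in range(4)])
d=(c[0]+c[1]-c[2]-c[3]); show('long yaw',np.arctan2(d[1],d[0]))
a,b=P(291,262,.012),P(411,276,.012); show('base near',a,b,np.linalg.norm(a-b)); e=a-b; yaw=np.arctan2(-e[0],e[1]); show('yaw',yaw)
x0,x1=P(231,45,.248),P(507,83,.248); show('bar far top',x0,x1,np.linalg.norm(x0-x1)); e=x0-x1; show('yaw',np.arctan2(-e[0],e[1]))
h=np.array([np.cos(yaw),np.sin(yaw)])
show('origin from bar',(x0+x1)[:2]/2-.028*h); show('from base (if centred x)',(a+b)[:2]/2+.085*h)
show('stand foot',P(733,306,.008),'top',P(756,296,.07)); show('footdiam',np.linalg.norm(P(691,306,.008)-P(775,306,.008)))
show('spool',P(530,394,.028))
k=[P(28,280,.025),P(90,277,.025),P(28,355,.025),P(88,358,.025)]
show('dim',*k,np.mean(k,0)); show('knob',P(36,340,.022+.08*np.cos(.6)))
show('ledge',P(330,213,.07),P(382,217,.07))
show('loupe',P(38,457,.034)); show('jar',P(152,118,.06)); show('big',P(610,153,.052))
E
python3 m1.py
```

```text
case ctr [0.4569 0.1358 0.026 ]
sides [0.0944 0.0499 0.092  0.0453]
long yaw 0.2076
base near [0.5637 0.0715 0.012 ] [ 0.5515 -0.0349  0.012 ] 0.1071
yaw -0.1139
bar far top [0.6723 0.1035 0.248 ] [ 0.645  -0.0939  0.248 ] 0.1993
yaw -0.1374
origin from bar [0.6308 0.008 ]
from base (if centred x) [0.6421 0.0086]Traceback (most recent call last):
  File "m1.py", line 12, in <module>
    show('stand foot',P(733,306,.008),'top',P(756,296,.07)); show('footdiam',np.linalg.norm(P(691,306,.008)-P(775,306,.008)))
    ~~~~^^^^^^^^^^^^^^^^^^^^^^^^^^^^^^^^^^^^^^^^^^^^^^^^^^^
  File "m1.py", line 4, in show
    def show(n,*a): print(n,*[np.round(x,4) for x in a])
                              ~~~~~~~~^^^^^
    return _wrapfunc(a, 'round', decimals=decimals, out=out)
    return _wrapit(obj, method, *args, **kwds)
    result = getattr(arr, method)(*args, **kwds)
numpy._core._exceptions._UFuncNoLoopError: ufunc 'multiply' did not contain a loop with signature matching types (dtype('<U3'), dtype('float64')) -> None
```

```bash
sed -i "s/,'top',P/,P/" m1.py; python3 m1.py | tail -8; python3 -c "
from h import *
print(arm.get_state())"
```

```text
footdiam 0.0749
spool [ 0.4456 -0.1359  0.028 ]
dim [0.5438 0.2994 0.025 ] [0.5467 0.2457 0.025 ] [0.4781 0.2957 0.025 ] [0.4757 0.2441 0.025 ] [0.5111 0.2712 0.025 ]
knob [0.4819 0.2729 0.088 ]
ledge [0.5939 0.0359 0.07  ] [ 0.5907 -0.0081  0.07  ]
loupe [0.3906 0.28   0.034 ]
jar [0.6804 0.191  0.06  ]
big [ 0.6537 -0.2072  0.052 ]
{'t': 0.25, 'q': array([-1.00987199e+00,  3.58988182e-01,  1.15289729e-02, -1.33063773e-04,
       -1.22407420e+00, -2.88076124e-01]), 'qd': array([ 9.65864099e-06, -1.78408663e-03,  4.22574552e-03,  3.35988377e-04,
       -4.58139235e-05,  5.73777326e-04]), 'joint_efforts': array([-1.54683265e-03, -5.82081878e+01,  2.92844439e+01,  6.98981211e+00,
        8.56392842e-03, -9.77865511e-05]), 'eef_pos': array([ 0.18179032, -0.64981812,  0.20242438]), 'ee_rot': array([ 3.14085040e+00, -8.94552232e-05, -2.86878967e+00]), 'force': array([-0.2923391 , -0.20836378, -0.32775865]), 'moment': array([ 0.01861597, -0.0333812 ,  0.03241205]), 'gripper_force': 0.0, 'width': 0.08743854349578026}
```

step_arm(rows=[[0.27,0.33,0,0,0.0876],[0.27,0.33,0,0,0.0876],[0.27,0.33,0,0,0.0876],[0.27,0.33,0,0,0.0876],[0.27,0.33,0,0,0.0876],[0.27,0.33,0,0,0.0876],[0.27,0.33,0,0,0.0876],[0.27,0.33,0,0,0.0876],[0.27,0.33,0,0,0.0876],[0.24,0.778,0,-0.07,0.0876],[0.24,0.778,0,-0.07,0.0876],[0.24,0.778,0,-0.07,0.0876],[0.24,0.778,0,-0.07,0.0876],[0.24,0.778,0,-0.07,0.0876],[0.24,0.778,0,-0.07,0.0876],[0.24,0.778,0,-0.07,0.0876],[0.24,0.778,0,-0.07,0.0876],[0.24,0.778,0,-0.07,0.0876],[0.24,0.778,0,-0.07,0.0876],[0.24,0.778,0,-0.07,0.0876]])

```text
t: 2.25
eef_pos: [0.4214, 0.1291, 0.2028]
ee_rot: [-3.141, -0.0, -2.936]
force: [-1.5, -0.9, 0.3]
width: 0.0876
gripper_force: 0.0
```

```bash
python3 - <<'E'
from h import *
s=arm.get_state(); print(s['t'],s['eef_pos'],s['ee_rot'],s['q'])
f=grab('wrist','w1.png'); print(f['vfov'],ray(f,f['cx'],f['cy'],True))
E
```

```text
2.25 [0.42144149 0.12909044 0.20277635] [-3.14149450e+00 -3.18245826e-04 -2.93561991e+00] [ 7.47355328e-01 -3.89074644e-02 -4.74017355e-01 -8.80761466e-05
 -1.13600975e+00 -2.11214178e+00]
65.70646984690485 (array([0.35752106, 0.11633899, 0.38448518]), array([ 0.24054844,  0.05089837, -0.96930171]))
```

View pics/w1.png

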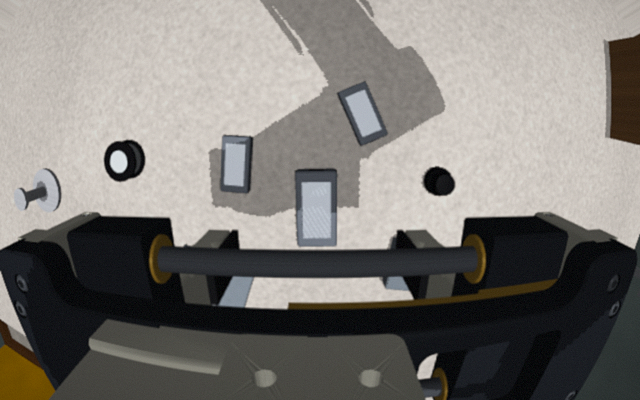

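The wrist view has up pointing towards the robot. The large case is between the fingers, with its outline at about (296,170), (337,170), (336,245), (297,245). The spool is at (121,160).

```bash
python3 - <<'E'
from h import *
f=grab('wrist'); im=f['color']
P=lambda u,v,z: onz(f,u,v,z,True)
c=np.array([P(u,v,.026) for u,v in [(296,171),(336,171),(336,246),(297,246)]])
print(c.round(4), c.mean(0)); d=c[2]+c[3]-c[0]-c[1]; print(np.arctan2(d[1],d[0]),[np.linalg.norm(c[i]-c[i-1]) for i in range(4)])
l=c[3]-c[0]; r=c[2]-c[1]; print(np.arctan2(l[1],l[0]),np.arctan2(r[1],r[0]))
# grey-dark outline of the case
m=((im.max(2)<125)&(im.max(2)>40)).astype(np.uint8); m[:165]=0;m[250:]=0;m[:,:285]=0;m[:,345:]=0
k=np.array([np.where(m[v])[0][[0,-1]] for v in range(175,240,8)]); print(k.tolist()); print([im[v,315].tolist() for v in (166,168,170,172,174,243,245,247)])
print('tcp px',proj(f,[.4214,.1291,.026],True),'spool',P(119,160,.028))
E
```

```text
[[0.4158 0.1025 0.026 ]
 [0.4062 0.1483 0.026 ]
 [0.4982 0.169  0.026 ]
 [0.5081 0.1212 0.026 ]] [0.45706946 0.13523756 0.026     ]
0.2109156111094881 [np.float64(0.09424337973098476), np.float64(0.046815347284821715), np.float64(0.09423808437182572), np.float64(0.04875549896199482)]
0.20062178544109804 0.22121001522161357
[[295, 338], [295, 338], [295, 338], [296, 338], [296, 337], [297, 337], [297, 337], [297, 336], [298, 337]]
[[126, 130, 134], [90, 92, 97], [15, 10, 8], [67, 62, 59], [85, 76, 73], [132, 118, 111], [126, 116, 109], [196, 204, 209]]
tcp px (np.float64(317.30272273353995), np.float64(180.15795146093132)) spool [ 0.44422644 -0.13710286  0.028     ]
```

step_arm(rows=[[-0.001,-0.0015,-0.05,0.004,0.075],[-0.001,-0.0015,-0.1,0.004,0.075],[-0.001,-0.0015,-0.14,0.004,0.075],[-0.001,-0.0015,-0.17,0.004,0.075],[-0.001,-0.0015,-0.19,0.004,0.075],[-0.001,-0.0015,-0.197,0.004,0.075],[-0.001,-0.0015,-0.198,0.004,0.075],[-0.001,-0.0015,-0.198,0.004,0.04],[-0.001,-0.0015,-0.198,0.004,0.04],[-0.001,-0.0015,-0.198,0.004,0.04],[-0.001,-0.0015,-0.198,0.004,0.04],[-0.001,-0.0015,-0.198,0.004,0.04],[-0.001,-0.0015,-0.198,0.004,0.04]], newtons=15)

```text
t: 3.65
eef_pos: [0.4209, 0.1266, 0.0051]
ee_rot: [3.141, 0.0, -2.935]
force: [0.7, -0.9, -0.4]
width: 0.0406
gripper_force: 0.0
```

```bash
python3 - <<'E'
from h import *
s=arm.get_state(); print(s['width'],s['gripper_force'])
grab('wrist','w2.png'); f=grab('top','t2.png')
print(proj(f,[.4209,.1266,.03]))
a=cv2.imread('pics/w2.png'); b=f['color'][180:340,200:360]
cv2.imwrite('pics/c2.png',np.hstack([cv2.resize(a[100:320,200:440],(480,440)),cv2.resize(b,(320,440))]))
E
```

```text
0.040628797670582105 0.0
(np.float64(268.652742775449), np.float64(258.4122473684274))
```

View pics/c2.png

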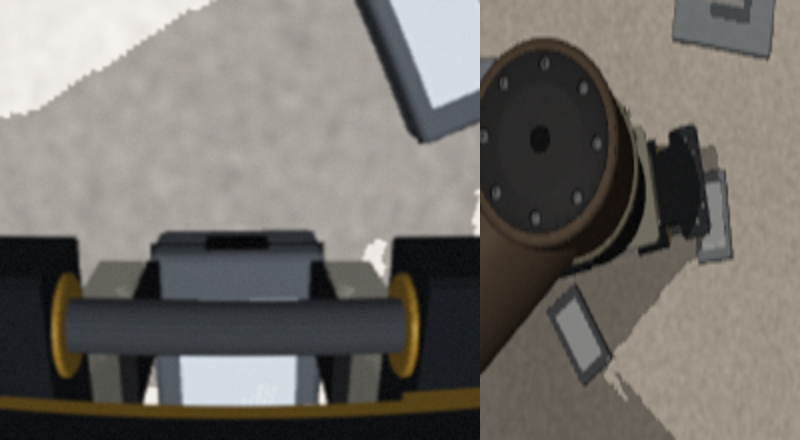

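step_arm(rows=[[0,0,0,0,0.02],[0,0,0,0,0.02],[0,0,0,0,0.02],[0,0,0,0,0.02]], newtons=15)

```text
t: 4.15
eef_pos: [0.4209, 0.1265, 0.0048]
ee_rot: [-3.142, -0.0, -2.935]
force: [-0.8, -0.6, -0.7]
width: 0.021
gripper_force: 0.0
```

```bash
python3 - <<'E'
from h import *
f=grab('wrist'); a=f['color']; print(proj(f,[.4209,.1265,.005],True))
s=grab('scene')['color']
cv2.imwrite('pics/c3.png',np.hstack([cv2.resize(a[180:340,200:440],(480,320)),cv2.resize(s[130:250,300:420],(320,320))]))
E
```

```text
(np.float64(315.9347433384618), np.float64(231.23906286051488))
```

View pics/c3.png

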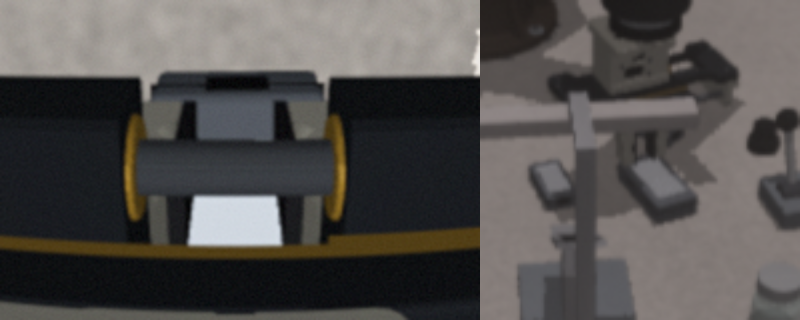

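```bash
python3 - <<'E'
from h import *
f=grab('wrist'); s=grab('scene')
for n,p in dict(tcp=(.4209,.1265,.005),tcp24=(.4209,.1265,.03),nearend=(.410,.1255,.026),farend=(.504,.1455,.026)).items():
    u,v=proj(s,p); print(n,np.round(proj(f,p,True),1),np.round([u,v],1),'crop',np.round([(u-300)*2.667+480,(v-130)*2.667]))
c=s['color'][160:220,330:400]
cv2.imwrite('pics/c4.png',cv2.resize(c,None,fx=10,fy=10,interpolation=cv2.INTER_CUBIC))
E
```

```text
tcp [315.9 231.2] [360.1 195.5] crop [640. 175.]
tcp24 [315.8 246.7] [360.3 188.6] crop [641. 156.]
nearend [318.1 225.5] [359.  187.8] crop [637. 154.]
farend [318.2 357.6] [374.4 205.1] crop [678. 200.]
```

View pics/c4.png

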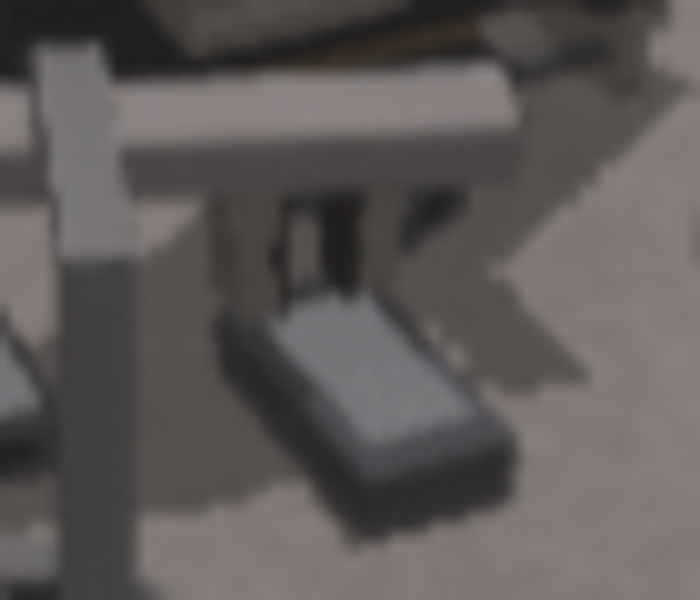

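step_arm(rows=[[0,0,-0.001,0,0.02],[0,0,-0.002,0,0.02],[0,0,-0.003,0,0.02],[0,0,-0.003,0,0.02]])

```text
t: 4.75
eef_pos: [0.4209, 0.1265, 0.0025]
ee_rot: [-3.141, 0.0, -2.934]
force: [-5.2, -0.7, 14.1]
width: 0.0198
gripper_force: 6.9
```

step_arm(rows=[[0,0,0.05,0,0.02],[0,-0.05,0.06,0,0.02],[0.02,-0.1,0.06,0,0.02],[0.05,-0.15,0.06,0,0.02],[0.05,-0.165,0.06,0,0.02],[0.05,-0.165,0.05,0,0.02],[0.05,-0.165,0.03,0,0.02],[0.05,-0.165,0.025,0,0.02],[0.05,-0.165,0.025,0,0.02]])

```text
t: 5.65
eef_pos: [0.4699, -0.0384, 0.026]
ee_rot: [-3.141, -0.002, -2.934]
force: [-0.1, 0.2, 0.3]
width: 0.02
gripper_force: 0.0
```

step_arm(rows=[[0,0,-0.005,0,0.02],[0,0,-0.01,0,0.02],[0,0,-0.015,0,0.02],[0,0,-0.019,0,0.02],[0,0,-0.021,0,0.02],[0,0,-0.021,0,0.02]])

```text
t: 6.25
eef_pos: [0.4706, -0.0386, 0.0056]
ee_rot: [-3.142, -0.001, -2.935]
force: [0.1, 0.3, 0.6]
width: 0.0201
gripper_force: 0.0
```

```bash
python3 - <<'E'
from h import *
f=grab('wrist'); s=grab('scene'); t=grab('top')
p=arm.get_state()['eef_pos'];print(p)
for q in (0,.03): print(proj(s,p+[0,0,q]),proj(f,p+[0,0,q],True))
u,v=map(int,proj(s,p)); c=cv2.resize(s['color'][v-40:v+20,u-30:u+30],(400,400),interpolation=cv2.INTER_CUBIC); print(u-30,v-40)
a=f['color']; T=t['color'][190:320,220:350]
cv2.imwrite('pics/c5.png',np.hstack([c,cv2.resize(T,(400,400),interpolation=cv2.INTER_CUBIC)]))
E
```

```text
[ 0.47096039 -0.03851649  0.0059892 ]
(np.float64(308.7368193630999), np.float64(212.4451233353501)) (np.float64(315.8807239473173), np.float64(231.7415332636637))
(np.float64(308.30968969216394), np.float64(204.00090220495233)) (np.float64(315.6972565369965), np.float64(250.89043626346844))
278 172
```

View pics/c5.png

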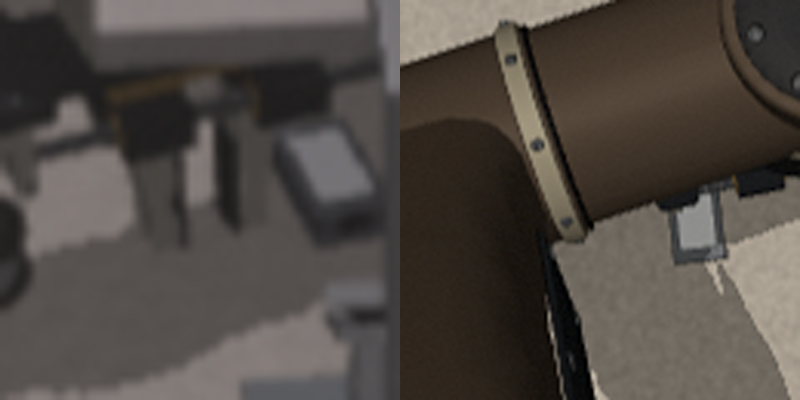

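step_arm(rows=[[0,0,-0.001,0,0.02],[0,0,-0.002,0,0.02],[0,0,-0.003,0,0.02],[0,0,-0.003,0,0.02]])

```text
t: 6.8
eef_pos: [0.4707, -0.0386, 0.0027]
ee_rot: [3.142, -0.0, -2.935]
force: [0.4, 0.4, 0.1]
width: 0.0201
gripper_force: 0.0
```

step_arm(rows=[[0,0,-0.002,0,0.02],[0,0,-0.004,0,0.02],[0,0,-0.006,0,0.02],[0,0,-0.006,0,0.02]])

```text
t: 7.2
eef_pos: [0.4706, -0.0386, -0.0035]
ee_rot: [-3.142, -0.001, -2.935]
force: [-1.4, 0.4, 0.5]
width: 0.0205
gripper_force: 0.0
```

step_arm(rows=[[0,0,-0.003,0,0.02],[0,0,-0.006,0,0.02],[0,0,-0.008,0,0.02],[0,0,-0.01,0,0.02],[0,0,-0.01,0,0.02]])

```text
t: 7.7
eef_pos: [0.4706, -0.0386, -0.0134]
ee_rot: [-3.142, -0.001, -2.935]
force: [-0.1, -0.0, -0.1]
width: 0.0199
gripper_force: 0.0
```

step_arm(rows=[[0,0,-0.001,0,0.02],[0,0,-0.002,0,0.02],[0,0,-0.003,0,0.02],[0,0,-0.004,0,0.02],[0,0,-0.004,0,0.02]])

```text
t: 8.2
eef_pos: [0.4708, -0.0386, -0.0173]
ee_rot: [-3.142, -0.0, -2.935]
force: [0.0, -0.1, 0.3]
width: 0.02
gripper_force: 0.0
```

step_arm(rows=[[0,0,-0.001,0,0.02],[0,0,-0.002,0,0.02],[0,0,-0.003,0,0.02],[0,0,-0.003,0,0.02]])

```text
t: 8.6
eef_pos: [0.4707, -0.0385, -0.0203]
ee_rot: [-3.142, -0.0, -2.935]
force: [-0.5, 0.1, -0.2]
width: 0.0199
gripper_force: 0.0
```

step_arm(rows=[[0,0,-0.001,0,0.02],[0,0,-0.002,0,0.02],[0,0,-0.003,0,0.02],[0,0,-0.003,0,0.02]])

```text
t: 9.0
eef_pos: [0.4708, -0.0385, -0.0233]
ee_rot: [-3.142, -0.0, -2.935]
force: [0.1, -0.0, 0.8]
width: 0.02
gripper_force: 0.0
```

step_arm(rows=[[0,0,-0.001,0,0.02],[0,0,-0.001,0,0.02]])

```text
t: 9.2
eef_pos: [0.4709, -0.0385, -0.0234]
ee_rot: [-3.141, 0.0, -2.934]
force: [-4.6, 0.6, 12.2]
width: 0.0201
gripper_force: 5.9
```

step_arm(rows=[[0,0,0.03,0,0.02],[0,0,0.06,0,0.075],[-0.02,0.05,0.07,0,0.075],[-0.04,0.1,0.07,0,0.075],[-0.05,0.15,0.07,0,0.075],[-0.05,0.165,0.07,0,0.075],[-0.05,0.165,0.07,0,0.075],[-0.05,0.165,0.05,0,0.075],[-0.05,0.165,0.03,0,0.075],[-0.05,0.165,0.012,0,0.075],[-0.05,0.165,0.004,0,0.075],[-0.05,0.165,0.004,0,0.075],[-0.05,0.165,0.004,0,0.03],[-0.05,0.165,0.004,0,0.03],[-0.05,0.165,0.004,0,0.03],[-0.05,0.165,0.004,0,0.03]], newtons=15)

```text
t: 10.8
eef_pos: [0.4212, 0.1268, -0.0196]
ee_rot: [3.141, 0.001, -2.935]
force: [-0.6, -0.3, 3.8]
width: 0.0501
gripper_force: 14.9
```

```bash
python3 - <<'E'
from h import *
im=cv2.imread('pics/top0.png'); f=grab('top')
g=cv2.cvtColor(im,cv2.COLOR_BGR2GRAY)
def edge(u,v0,v1,sgn):
    c=cv2.GaussianBlur(g,(1,3),0)[v0:v1,u].astype(float); d=sgn*np.diff(c); i=d.argmax()
    w=d[max(i-1,0):i+2].clip(0); return v0+max(i-1,0)+.5+(w*np.arange(len(w))).sum()/w.sum()
us=[280,290,300,310,345,355,365,375]
for u in us: print(u,g[104:142,u].tolist())
print('ledge cols'); 
for v in (150,160,170,175,178,180,182,184): print(v,g[v,300:350].tolist())
print('col'); 
for u in (316,322,328): print(u,g[165:200,u].tolist())
E
```

```text
280 [129, 132, 132, 128, 122, 129, 138, 136, 136, 136, 138, 140, 139, 139, 141, 141, 139, 128, 88, 46, 58, 107, 133, 129, 129, 131, 132, 133, 133, 130, 131, 130, 127, 124, 129, 132, 131, 132]
290 [131, 134, 136, 134, 129, 122, 125, 136, 139, 138, 139, 139, 139, 139, 139, 140, 139, 141, 136, 99, 49, 44, 103, 135, 131, 132, 133, 131, 134, 135, 135, 133, 130, 130, 128, 127, 128, 128]
300 [123, 127, 132, 132, 128, 125, 126, 123, 130, 140, 139, 140, 139, 140, 139, 138, 138, 139, 140, 136, 118, 79, 47, 82, 119, 130, 133, 132, 129, 131, 135, 131, 129, 133, 132, 132, 131, 132]
310 [130, 127, 132, 132, 131, 131, 131, 134, 116, 117, 138, 139, 139, 139, 139, 139, 139, 140, 140, 139, 141, 130, 93, 52, 54, 81, 95, 92, 93, 94, 94, 94, 94, 95, 95, 94, 95, 97]
345 [128, 128, 127, 130, 129, 127, 129, 133, 133, 133, 136, 137, 137, 128, 130, 139, 139, 139, 139, 139, 139, 140, 140, 140, 142, 140, 130, 90, 52, 51, 56, 62, 60, 59, 59, 59, 59, 58]
355 [134, 133, 132, 131, 131, 133, 132, 130, 129, 128, 130, 129, 130, 131, 126, 128, 137, 140, 141, 140, 141, 141, 141, 140, 141, 140, 142, 138, 105, 59, 47, 97,
[... 1875 characters left out ...]
8, 98, 95, 96, 95, 98, 84, 101, 129, 131]
184 [94, 97, 95, 94, 94, 93, 94, 94, 96, 98, 96, 95, 95, 95, 98, 61, 60, 62, 63, 61, 61, 61, 61, 60, 61, 60, 61, 59, 60, 60, 62, 62, 62, 62, 58, 96, 97, 96, 95, 95, 96, 98, 96, 96, 96, 99, 74, 131, 131, 129]
col
316 [58, 49, 40, 29, 27, 22, 24, 22, 13, 85, 114, 92, 87, 101, 110, 92, 66, 58, 60, 60, 59, 83, 99, 96, 95, 96, 96, 95, 96, 96, 92, 72, 84, 124, 136]
322 [18, 13, 16, 14, 15, 15, 15, 13, 11, 24, 86, 110, 92, 90, 106, 109, 87, 59, 59, 61, 59, 60, 81, 97, 94, 96, 95, 95, 96, 97, 96, 91, 64, 79, 122]
328 [13, 14, 15, 15, 12, 13, 15, 11, 10, 10, 24, 84, 103, 85, 91, 106, 104, 79, 58, 60, 60, 60, 61, 82, 97, 97, 98, 98, 96, 98, 96, 98, 94, 64, 96]
```

```bash
cat > rest.py <<'E'
from h import *
from scipy.optimize import least_squares
f=grab('top')
def W(X0,Y0,yaw,p):   # lamp-frame point to world
    c,s=np.cos(yaw),np.sin(yaw); return np.array([X0+c*p[0]-s*p[1],Y0+s*p[0]+c*p[1],p[2]])
def S(x,y,z,a=np.radians(35)): return np.array([x*np.cos(a)-z*np.sin(a),y,.1+x*np.sin(a)+z*np.cos(a)])
bar=np.array([onz(f,u,v,.248) for u,v in [(280,121.8),(290,123.05),(300,124.6),(310,126.),(345,130.9),(355,132.25),(365,133.65),(375,135.)]])
k=np.polyfit(bar[:,1],bar[:,0],1); yaw=np.arctan(-k[0]); print('bar yaw',yaw)
ends=[onz(f,271.8,113.,.248),onz(f,382.5,130.,.248)]; 
mid=[(325.1,150),(323.9,160),(322.5,170)]
def res(q):
    r=[]
    for b in bar: # near top edge at x=+2 mm
        d=b[:2]-q[:2]; r.append(d@[np.cos(q[2]),np.sin(q[2])]-.002)
    for u,v in mid:
        c,d=ray(f,u,v); n=np.r_[-np.sin(q[2]),np.cos(q[2])]
        p=onz(f,u,v,.08); r.append((p[:2]-q[:2])@n)
    return r
q=least_squares(res,[.63,.008,-.13]).x; print('X0,Y0,yaw',q)
for n,p in dict(padend=S(-.052,0,0),ledge_in=S(-.052,0,.01),ledge_out=S(-.055,0,.01),ledge_out57=S(-.057,0,.01),rimL=S(-.03,.022,0),rimR=S(-.03,-.022,0)).items(): print(n,np.round(proj(f,W(*q,p)),1))
E
python3 rest.py
```

```text
bar yaw -0.1391493900971136
X0,Y0,yaw [ 0.63267391  0.00916797 -0.13857302]
padend [321.6 176.5]
ledge_in [321.2 178.2]
ledge_out [321.  179.5]
ledge_out57 [320.9 180.4]
rimL [312.4 165.3]
rimR [333.2 168.2]
```

step_arm(rows=[[0,0,0.03,0,0.03],[0,0,0.07,0,0.03],[0,0,0.11,0,0.03],[0,0,0.14,0,0.03],[0.02,-0.03,0.14,-0.1,0.03],[0.04,-0.06,0.14,-0.2,0.03],[0.06,-0.09,0.14,-0.3,0.03],[0.063,-0.097,0.14,-0.345,0.03],[0.063,-0.097,0.14,-0.345,0.03],[0.063,-0.097,0.14,-0.345,0.03],[0.063,-0.097,0.14,-0.345,0.03]], newtons=20)

```text
t: 12.0
eef_pos: [0.4833, 0.0301, 0.1198]
ee_rot: [3.142, -0.0, 3.005]
force: [-0.8, 0.4, -2.3]
width: 0.0499
gripper_force: 19.9
```

```bash
python3 - <<'E'
from h import *
s=arm.get_state(); p=s['eef_pos']; print(p,s['ee_rot'],s['q'],s['width'],s['gripper_force'])
f=grab('scene'); t=grab('top'); print(proj(f,p+[0,0,.03]),proj(t,p+[0,0,.03]))
a=f['color'][100:260,240:440]; b=t['color'][90:290,220:430]
cv2.imwrite('pics/c6.png',np.hstack([cv2.resize(a,(440,352)),cv2.resize(b,(352,352))]))
E
```

```text
[0.48331921 0.03006424 0.1198107 ] [ 3.14155910e+00 -2.32405256e-04  3.00530248e+00] [ 4.69216041e-01  1.18688570e-01 -5.15208445e-01 -1.98392244e-04
 -9.37071309e-01 -2.17618505e+00] 0.04992963971482209 19.93993878364563
(np.float64(332.717692390448), np.float64(168.9694845826374)) (np.float64(313.29637181396293), np.float64(220.74726478431614))
```

View pics/c6.png

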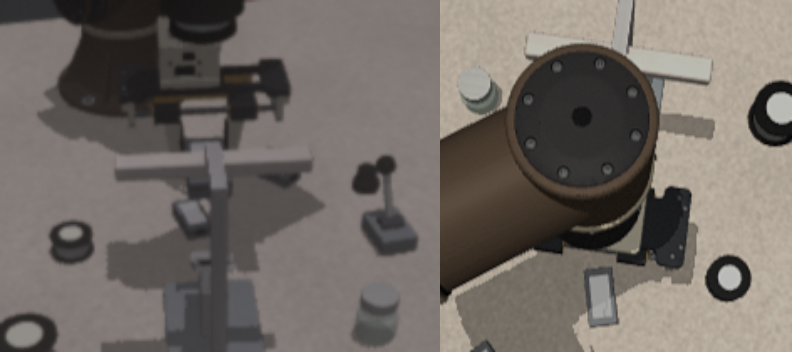

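step_arm(rows=[[0.03,-0.004,0,0,0.03],[0.06,-0.0085,0,0,0.03],[0.085,-0.012,0,0,0.03],[0.1005,-0.0141,0,0,0.03],[0.1005,-0.0141,0,0,0.03],[0.1005,-0.0141,-0.004,0,0.03],[0.1005,-0.0141,-0.008,0,0.03],[0.1005,-0.0141,-0.011,0,0.03],[0.1005,-0.0141,-0.011,0,0.03]])

```text
t: 13.0
eef_pos: [0.5835, 0.0155, 0.1084]
ee_rot: [-3.141, -0.001, 3.004]
force: [0.6, 0.5, -1.8]
width: 0.0499
gripper_force: 19.9
```

step_arm(rows=[[0,0,-0.003,0,0.03],[0,0,-0.006,0,0.03],[0,0,-0.009,0,0.03],[0,0,-0.012,0,0.03],[0,0,-0.012,0,0.03]], newtons=12)

```text
t: 13.5
eef_pos: [0.584, 0.0153, 0.0964]
ee_rot: [-3.141, -0.001, 3.003]
force: [-0.9, 2.0, -1.1]
width: 0.0499
gripper_force: 12.0
```

step_arm(rows=[[0,0,-0.004,0,0.03],[0,0,-0.008,0,0.03],[0,0,-0.012,0,0.03],[0,0,-0.016,0,0.03],[0,0,-0.016,0,0.03]])

```text
t: 14.0
eef_pos: [0.5844, 0.0152, 0.0803]
ee_rot: [-3.141, -0.0, 3.003]
force: [-0.4, -0.0, -1.9]
width: 0.0498
gripper_force: 12.0
```

```bash
python3 - <<'E'
from h import *
s=arm.get_state(); print(s['force'],s['moment'],s['eef_pos'])
f=grab('scene','s7.png'); q=(.6327,.0092,-.1385)
def W(p):
    c,s=np.cos(q[2]),np.sin(q[2]); return np.array([q[0]+c*p[0]-s*p[1],q[1]+s*p[0]+c*p[1],p[2]])
for n,p in dict(org=(0,0,.1),hi=(.045,0,.1315),lo=(-.045,0,.0685),caseFarTop=(.022,0,.151),barL=(.028,.1,.23),tip=(-.042,.025,.08)).items(): print(n,np.round(proj(f,W(p)),1))
E
```

```text
[-0.39528486 -0.03651107 -1.86011158] [ 0.06516536  0.07792172 -0.01098425] [0.58437981 0.0152496  0.08028818]
org [337.3 218.7]
hi [338.9 220. ]
lo [335.9 217.5]
caseFarTop [338.1 207.4]
barL [382.9 178.5]
tip [345.8 214.2]
```

step_arm(rows=[[0.0,0.0005,-0.004,0,0.03],[0.001,0.0005,-0.008,0,0.03],[0.002,0.0005,-0.012,0,0.03],[0.0035,0,-0.016,0,0.03],[0.005,0,-0.02,0,0.03],[0.006,0,-0.023,0,0.03],[0.006,0,-0.023,0,0.03]])

```text
t: 14.75
eef_pos: [0.5903, 0.0153, 0.0572]
ee_rot: [-3.141, -0.001, 3.003]
force: [-0.4, 0.2, -1.7]
width: 0.0498
gripper_force: 12.0
```

step_arm(rows=[[0.0,0,-0.001,0,0.03],[0,0,-0.002,0,0.03],[0,0,-0.003,0,0.03],[0,0,-0.003,0,0.03]])

```text
t: 15.15
eef_pos: [0.591, 0.0154, 0.0552]
ee_rot: [3.141, 0.001, 3.004]
force: [1.8, -0.8, 0.8]
width: 0.0499
gripper_force: 12.0
```

```bash
python3 - <<'E'
from h import *
s=arm.get_state(); print(s['force'],s['eef_pos'])
f=grab('scene','s8.png'); w=grab('wrist','w8.png'); q=(.6327,.0092,-.1385)
a=f['color'][150:250,280:400]; b=w['color'][150:350,220:420]
cv2.imwrite('pics/c8.png',np.hstack([cv2.resize(a,(480,400),interpolation=cv2.INTER_CUBIC),cv2.resize(b,(310,400))[:,:310]]))
E
```

```text
[ 1.76380256 -0.7724529   0.7577608 ] [0.59097739 0.01544861 0.05522795]
```

View pics/c8.png

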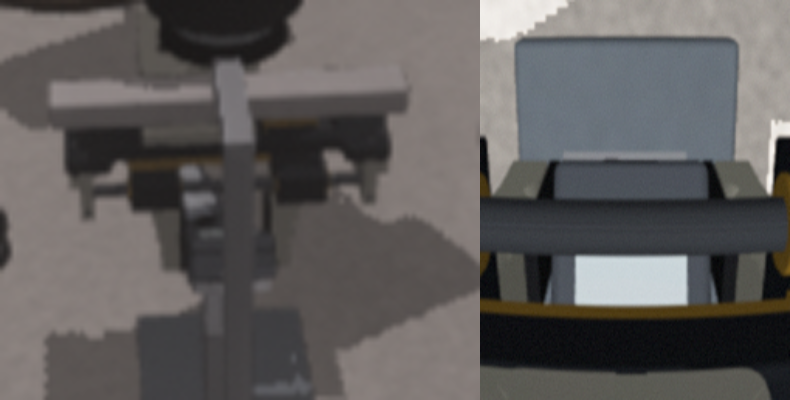

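step_arm(rows=[[-0.0008,0.0001,-0.0006,0,0.03],[-0.0016,0.0002,-0.0012,0,0.03],[-0.0024,0.0003,-0.0018,0,0.03],[-0.0024,0.0003,-0.0018,0,0.03]])

```text
t: 15.65
eef_pos: [0.5911, 0.0156, 0.0551]
ee_rot: [3.141, 0.006, 3.005]
force: [5.9, -4.3, 7.4]
width: 0.05
gripper_force: 12.0
```

step_arm(rows=[[0.0016,-0.0002,0.0012,0,0.03],[0.0018,-0.0003,0.0014,0,0.052],[0.0018,-0.0003,0.0014,0,0.054],[0.0018,-0.0003,0.0014,0,0.058],[0.0018,-0.0003,0.0014,0,0.066],[0.0018,-0.0003,0.0014,0,0.066]])

```text
t: 16.25
eef_pos: [0.5894, 0.0154, 0.0543]
ee_rot: [-3.141, -0.001, 3.004]
force: [0.0, 0.2, 0.4]
width: 0.0648
gripper_force: 0.0
```

```bash
python3 - <<'E'
from h import *
s=arm.get_state(); print(s['force'],s['eef_pos'],s['width'])
w=grab('wrist','w9.png'); a=cv2.imread('pics/w8.png')
# case near end edge: columns through the case, before/after; v from 215..260
for u in (270,285,300): print(u,a[222:250,u,1].tolist(),w['color'][222:250,u,1].tolist())
q=(.6327,.0092,-.1385)
def W(p):
    c,s_=np.cos(q[2]),np.sin(q[2]); return np.array([q[0]+c*p[0]-s_*p[1],q[1]+s_*p[0]+c*p[1],p[2]])
def S(x,y,z,a=np.radians(35)): return np.array([x*np.cos(a)-z*np.sin(a),y,.1+x*np.sin(a)+z*np.cos(a)])
for n,p in dict(ledL=S(-.055,.022,.01),ledR=S(-.055,-.022,.01),topL=S(-.052,.025,.026),topR=S(-.052,-.025,.026),botL=S(-.052,.025,0)).items(): print(n,np.round(proj(w,W(p),True),1))
for v in (228,232,236,240,244): print(v,w['color'][v,245:345,1].tolist())
E
```

```text
[0.01209199 0.21881848 0.35526144] [0.589444   0.01542861 0.05425115] 0.06484451065819026
270 [114, 119, 113, 113, 117, 116, 114, 99, 68, 34, 47, 62, 72, 74, 74, 74, 75, 71, 78, 71, 77, 75, 73, 76, 75, 79, 71, 51] [113, 111, 112, 114, 115, 115, 116, 114, 116, 114, 116, 107, 105, 94, 77, 71, 70, 69, 66, 71, 70, 72, 73, 72, 71, 71, 65, 53]
285 [117, 115, 114, 125, 135, 146, 139, 121, 80, 59, 64, 74, 81, 79, 86, 82, 80, 81, 86, 80, 82, 84, 81, 83, 81, 82, 79, 59] [112, 110, 118, 112, 114, 114, 117, 130, 135, 138, 134, 99, 64, 59, 74, 78, 80, 79, 78, 78, 78, 79, 82, 82, 81, 80, 76, 54]
300 [116, 115, 118, 125, 136, 136, 136, 107, 57, 56, 63, 74, 80, 78, 82, 83, 82, 80, 79, 82, 80, 82, 84, 81, 79, 83, 81, 58] [112, 114, 114, 111, 113, 116, 123, 135, 136, 139, 125, 93, 60, 62, 69, 76, 81, 79, 76, 79, 73, 82, 77, 80, 78, 80, 74, 60]
ledL [355.2 233. ]
ledR [275.1 232.8]
topL [365.1 230.4]
topR [264.9 230.3]
botL [358.4 242.4]
228 [123, 107, 105, 114, 114, 116, 111, 111, 108, 111, 111, 115, 111, 113, 117, 112, 115, 117, 117, 113, 113, 115, 115, 115, 115, 116, 114, 111, 119, 120, 123, 122, 12
[... 1357 characters left out ...]
, 78, 79, 77, 77, 80, 78, 81, 77, 81, 78, 79, 80, 78, 78, 81, 79, 77, 76, 81, 79, 81, 80, 81, 78, 78, 78, 80, 79, 76, 77, 78, 82, 81, 81, 78, 82, 78, 83, 80, 81, 82, 78, 76, 78, 78, 82, 78, 81, 82, 79, 77, 81, 80, 79, 77, 79, 79, 82, 81, 80, 79, 79, 83, 78, 83, 79, 79, 81, 80, 81, 78, 82, 79]
244 [9, 4, 14, 7, 12, 10, 13, 15, 11, 12, 9, 9, 9, 41, 83, 112, 118, 111, 116, 113, 112, 115, 111, 89, 71, 73, 73, 75, 81, 80, 79, 80, 78, 81, 80, 78, 83, 75, 82, 79, 82, 80, 81, 78, 78, 78, 78, 77, 80, 77, 75, 79, 83, 79, 80, 77, 79, 78, 80, 81, 79, 82, 82, 74, 78, 81, 78, 78, 82, 78, 80, 77, 77, 82, 81, 75, 80, 80, 80, 82, 79, 79, 79, 80, 77, 82, 77, 79, 78, 81, 79, 80, 80, 82, 81, 79, 78, 82, 79, 80]
```

step_arm(rows=[[-0.015,0.002,0,0,0.066],[-0.035,0.005,0.002,0,0.066],[-0.06,0.008,0.03,0,0.08],[-0.07,0.009,0.07,0,0.08],[-0.08,0.009,0.1,0,0.08],[-0.1,-0.04,0.1,0,0.08],[-0.12,-0.08,0.1,0,0.08],[-0.14,-0.12,0.1,0,0.08],[-0.145,-0.152,0.1,0,0.08],[-0.145,-0.152,0.1,0,0.08],[-0.145,-0.152,0.1,0,0.08]])

```text
t: 17.4
eef_pos: [0.4445, -0.1372, 0.1546]
ee_rot: [3.141, 0.0, 3.001]
force: [0.1, 0.9, -0.2]
width: 0.0798
gripper_force: 0.0
```

```bash
python3 - <<'E'
from h import *
s=arm.get_state(); print(s['t'],s['force'],s['eef_pos'],s['ee_rot'])
t=grab('top','t10.png'); w=grab('wrist','w10.png')
g=cv2.cvtColor(w['color'],cv2.COLOR_BGR2GRAY)
print('spool px',proj(w,[.4449,-.1365,.028],True),proj(t,[.4449,-.1365,.028]))
# spool by dark mask in the saved first top image
im=cv2.imread('pics/top0.png'); m=(im.max(2)<60).astype(np.uint8); m[:225]=0;m[270:]=0;m[:,:370]=0;m[:,415:]=0
c=max(cv2.findContours(m,0,2)[0],key=cv2.contourArea); (u,v),r=cv2.minEnclosingCircle(c); print(u,v,r,'spool',onz(t,u,v,.026),onz(t,u+r,v,.026)-onz(t,u-r,v,.026))
# bright label of the spool top
h=cv2.cvtColor(im,cv2.COLOR_BGR2HSV)
m=((h[...,1]<26)&(h[...,2]>118)).astype(np.uint8)
for n,(a,b,c_,d),z in (('label',(238,258,380,405),.028),('stand',(190,232,452,495),.008),('bigspool',(140,168,410,438),.052)):
    k=np.zeros_like(m);k[a:b,c_:d]=m[a:b,c_:d]
    q=max(cv2.findContours(k,0,2)[0],key=cv2.contourArea);(u,v),r=cv2.minEnclosingCircle(q);M=cv2.moments(q);print(n,u,v,r,M['m10']/M['m00'],M['m01']/M['m00'],onz(t,u,v,z))
for v in range(196,222,3): print(v,im[v,452:496,1].tolist())
E
```

```text
17.4 [ 0.05510266  0.87023661 -0.180893  ] [ 0.44454895 -0.1371676   0.15460198] [3.14137915e+00 3.67500697e-04 3.00136600e+00]
spool px (np.float64(316.2160002652082), np.float64(189.18325513543704)) (np.float64(391.98140540897185), np.float64(247.62645053677232))
391.5 247.5 13.509356498718262 spool [ 0.44537398 -0.13574959  0.026     ] [ 0.00019398 -0.05811884  0.        ]
label 392.27777099609375 247.27777099609375 6.678340435028076 392.2447257383966 247.0661040787623 [ 0.44565017 -0.13715332  0.028     ]
stand 474.22137451171875 211.5139923095703 17.57632827758789 474.02856579984234 211.68951930654055 [ 0.52781753 -0.32402543  0.008     ]
bigspool 423.31817626953125 150.77272033691406 8.768239974975586 423.40238095238095 150.95555555555555 [ 0.65396359 -0.20636564  0.052     ]
196 [131, 127, 121, 122, 124, 125, 127, 131, 129, 128, 129, 128, 126, 123, 121, 123, 121, 122, 122, 121, 118, 120, 120, 121, 122, 122, 119, 125, 125, 123, 122, 124, 125, 123, 126, 122, 121, 126, 125, 125, 126, 128, 128, 129]
199 [126, 127, 124, 129, 131, 127, 129, 129, 129, 117, 116, 114, 126, 125, 124, 12
[... 977 characters left out ...]
7, 126, 127, 128, 123, 120, 122, 124, 122, 120]
214 [132, 129, 125, 130, 66, 113, 136, 136, 138, 137, 137, 138, 137, 137, 138, 137, 140, 144, 92, 62, 46, 39, 39, 39, 40, 50, 84, 103, 122, 123, 134, 133, 133, 120, 128, 124, 121, 117, 116, 123, 125, 122, 123, 122]
217 [130, 130, 130, 126, 118, 38, 116, 141, 141, 133, 139, 141, 141, 141, 141, 141, 140, 141, 143, 144, 120, 90, 88, 88, 86, 86, 86, 84, 82, 80, 106, 106, 122, 122, 122, 121, 121, 120, 123, 120, 122, 129, 128, 124]
220 [126, 127, 127, 128, 131, 135, 65, 62, 142, 142, 141, 140, 140, 139, 142, 140, 141, 140, 138, 137, 136, 135, 133, 134, 130, 132, 131, 128, 125, 127, 124, 123, 122, 123, 122, 121, 122, 122, 119, 118, 121, 122, 122, 119]
```

step_arm(rows=[[0.001,0.001,-0.05,0,0.08],[0.001,0.001,-0.1,0,0.08],[0.001,0.001,-0.14,0,0.08],[0.001,0.001,-0.165,0,0.08],[0.001,0.001,-0.173,0,0.08],[0.001,0.001,-0.173,0,0.08],[0.001,0.001,-0.173,0,0.04],[0.001,0.001,-0.173,0,0.04],[0.001,0.001,-0.173,0,0.04],[0.001,0.001,-0.173,0,0.04],[0.001,0.001,-0.173,0,0.04]], newtons=15)

```text
t: 18.6
eef_pos: [0.4465, -0.1356, -0.0176]
ee_rot: [3.141, 0.002, 3.004]
force: [-0.6, 2.4, 8.0]
width: 0.0549
gripper_force: 15.0
```

```bash
python3 - <<'E'
from h import *
im=cv2.imread('pics/top0.png'); t=grab('top')
g=im[...,1].astype(int)
# stand foot: left/bottom dark rim against bench, and top disc's right edge: circle fits
P=[(456.7,205),(456,208),(456,211),(456,214),(457,217),(458.5,220)]
pts=np.array([onz(t,u,v,.004)[:2] for u,v in P]); 
A=np.c_[2*pts,np.ones(len(pts))]; x=np.linalg.lstsq(A,(pts**2).sum(1),rcond=None)[0]; print('foot circ',x[:2],np.sqrt(x[2]+x[:2]@x[:2]))
# full rim by saturation+dark: fixed-radius fit
from scipy.optimize import least_squares
h=cv2.cvtColor(im,cv2.COLOR_BGR2HSV); m=((h[...,1]<24)|(h[...,2]<75)).astype(np.uint8)
k=np.zeros_like(m);k[188:235,450:498]=m[188:235,450:498]; k=cv2.morphologyEx(k,cv2.MORPH_CLOSE,np.ones((3,3)))
c=max(cv2.findContours(k,0,2)[0],key=cv2.contourArea)[:,0].astype(float); print(c.min(0),c.max(0))
w=np.array([onz(t,u,v,.008)[:2] for u,v in c])
sel=w[(c[:,0]<476)]; r=least_squares(lambda q:np.hypot(*(sel-q).T)-.038,[.528,-.32],loss='soft_l1',f_scale=.002); print('foot',r.x,r.cost)
w7=np.array([onz(t,u,v,.07)[:2] for u,v in c]); sel=w7[c[:,0]>484]; r=least_squares(lambda q:np.hypot(*(sel-q).T)-.018,[.528,-.32],loss='soft_l1',f_scale=.002); print('top',r.x,r.cost,len(sel))
E
```

```text
foot circ [ 0.5285317  -0.32395816] 0.03981346732467497
[456. 196.] [490. 229.]
foot [ 0.52606558 -0.32221956] 1.0440516585337312e-05
top [ 0.5198503  -0.32833534] 7.467859080828252e-05 14
```

```bash
python3 - <<'E'
from h import *
im=cv2.imread('pics/top0.png'); t=grab('top')
h=cv2.cvtColor(im,cv2.COLOR_BGR2HSV)
b=cv2.GaussianBlur(im,(3,3),0).astype(int); s=b[...,2]-b[...,0]   # red minus blue: bench warm, aluminium neutral
for v in range(194,220,2): print(v,s[v,470:496].tolist())
for q in ((482.1,208.1),(482.5,207)): print(onz(t,*q,.07))
print('expected top px',proj(t,[.527,-.323,.07]),'foot px',proj(t,[.527,-.323,.008]))
E
```

```text
194 [19, 20, 19, 19, 18, 19, 19, 20, 20, 19, 19, 19, 19, 19, 19, 20, 19, 20, 19, 20, 19, 19, 20, 20, 20, 19]
196 [9, 8, 8, 8, 9, 8, 9, 11, 12, 14, 16, 18, 19, 19, 19, 19, 20, 19, 19, 20, 20, 19, 20, 20, 19, 21]
198 [5, 6, 6, 6, 6, 7, 6, 5, 6, 6, 6, 7, 11, 14, 16, 17, 18, 19, 20, 20, 20, 21, 20, 20, 19, 19]
200 [7, 6, 5, 5, 6, 6, 6, 6, 5, 6, 6, 6, 6, 6, 6, 7, 9, 12, 16, 19, 20, 19, 19, 19, 19, 19]
202 [5, 5, 6, 6, 5, 5, 6, 6, 6, 6, 6, 6, 6, 6, 5, 6, 6, 6, 7, 12, 18, 19, 19, 19, 20, 19]
204 [6, 6, 6, 5, 4, 5, 6, 6, 6, 6, 6, 6, 6, 6, 7, 6, 6, 6, 6, 7, 11, 17, 20, 19, 19, 20]
206 [5, 4, 3, 4, 4, 6, 6, 6, 6, 5, 5, 5, 5, 6, 6, 5, 6, 6, 5, 4, 8, 14, 18, 18, 19, 19]
208 [4, 3, 3, 3, 5, 6, 6, 6, 6, 6, 6, 6, 6, 6, 6, 6, 5, 5, 5, 5, 8, 14, 18, 20, 19, 20]
210 [3, 2, 2, 2, 3, 4, 6, 6, 6, 5, 5, 5, 6, 6, 6, 7, 6, 6, 6, 6, 9, 16, 19, 19, 19, 19]
212 [4, 2, 2, 2, 2, 3, 4, 5, 5, 6, 7, 7, 6, 7, 6, 5, 6, 5, 5, 5, 9, 16, 19, 19, 20, 19]
214 [4, 3, 3, 2, 2, 2, 2, 4, 4, 4, 5, 5, 5, 5, 6, 6, 6, 7, 5, 6, 9, 15, 19, 19, 19, 19]
216 [4, 4, 4, 4, 4, 4, 4, 4, 4, 3, 4, 3, 4, 5, 5, 5, 6, 5, 5, 6, 11, 17, 20, 19, 19, 20]
218 [5, 6, 5, 6, 5, 4, 4, 4, 4, 5, 5, 5, 5, 6, 6, 6, 6, 5, 5, 9, 14, 19, 19, 19, 19, 20]
[ 0.52412109 -0.32171459  0.07      ]
[ 0.52647017 -0.32269375  0.07      ]
expected top px (np.float64(482.63073897484287), np.float64(206.75221291961486)) foot px (np.float64(473.78146060033345), np.float64(211.87475722939095))
```

step_arm(rows=[[0,0,0.02,0,0.04],[0,0,0.06,0,0.04],[0,0,0.1,0,0.04],[0,0,0.15,0,0.04],[0,0,0.15,0,0.04]])

```text
t: 19.2
eef_pos: [0.4498, -0.1359, 0.1382]
ee_rot: [3.14, 0.011, 3.004]
force: [0.6, 0.2, -1.8]
width: 0.0553
gripper_force: 15.0
```

step_arm(rows=[[0.02,-0.04,0,0,0.04],[0.04,-0.08,0,0,0.04],[0.06,-0.125,0,0,0.04],[0.075,-0.165,0,0,0.04],[0.0805,-0.1865,0,0,0.04],[0.0805,-0.1865,0,0,0.04],[0.0805,-0.1865,-0.02,0,0.04],[0.0805,-0.1865,-0.04,0,0.04],[0.0805,-0.1865,-0.05,0,0.04],[0.0805,-0.1865,-0.05,0,0.04],[0.0805,-0.1865,-0.05,0,0.04]])

```text
t: 20.3
eef_pos: [0.5265, -0.3219, 0.0821]
ee_rot: [-3.141, 0.0, 3.004]
force: [0.2, -0.1, -1.0]
width: 0.0552
gripper_force: 15.0
```

```bash
python3 - <<'E'
from h import *
s=arm.get_state(); p=s['eef_pos']; print(p,s['ee_rot'])
w=grab('wrist','w11.png'); c=grab('scene','s11.png')
z=p[2]+.0176
print('spool bottom',z,'px scene spool top',proj(c,[p[0],p[1],z+.028]),'stand',proj(c,[.526,-.3225,.07]),'w',proj(w,[p[0],p[1],z+.028],True))
im=c['color']; u,v=map(int,proj(c,[.526,-.3225,.07]))
print(u,v)
for y in range(v-28,v+22,3): print(y,im[y,u-26:u+26,1].tolist())
E
```

```text
[ 0.52652806 -0.32192672  0.08214181] [-3.14128348e+00  3.76352714e-04  3.00407279e+00]
spool bottom 0.0997418113561373 px scene spool top (np.float64(198.37610112494076), np.float64(202.15560761835297)) stand (np.float64(202.4020818975094), np.float64(220.18359299518858)) w (np.float64(315.22052681328705), np.float64(263.1877015720975))
202 220
192 [36, 43, 49, 55, 60, 57, 54, 57, 71, 102, 122, 126, 125, 127, 125, 125, 125, 126, 126, 126, 125, 125, 124, 125, 126, 128, 127, 117, 74, 39, 33, 33, 33, 34, 33, 33, 33, 33, 34, 34, 34, 53, 94, 122, 127, 128, 126, 126, 125, 110, 75, 66]
195 [43, 47, 57, 72, 75, 71, 58, 46, 36, 45, 83, 126, 131, 132, 130, 131, 130, 130, 129, 126, 125, 122, 108, 106, 106, 107, 109, 113, 111, 108, 101, 61, 59, 71, 72, 72, 72, 72, 71, 68, 85, 121, 126, 128, 129, 130, 130, 128, 126, 123, 115, 109]
198 [88, 76, 75, 75, 75, 73, 66, 41, 33, 35, 53, 97, 126, 125, 108, 94, 65, 46, 40, 42, 44, 49, 52, 59, 60, 56, 43, 35, 33, 33, 36, 37, 46, 71, 74, 74, 74, 74, 73, 69, 87, 121, 125, 126, 126, 127, 125, 125, 126, 126, 126, 128]
201 [122, 99, 79, 75, 75, 75, 73, 60, 38, 
[... 2593 characters left out ...]
130, 130, 129, 130, 132, 132, 131, 129]
234 [127, 126, 126, 126, 126, 126, 126, 127, 123, 113, 111, 110, 108, 108, 109, 111, 112, 113, 111, 105, 88, 85, 83, 81, 79, 73, 67, 68, 68, 67, 65, 63, 65, 77, 79, 80, 80, 80, 80, 80, 80, 80, 82, 85, 89, 90, 88, 93, 106, 92, 89, 88]
237 [106, 92, 87, 86, 85, 85, 86, 86, 87, 87, 86, 85, 86, 86, 86, 86, 86, 83, 81, 82, 81, 82, 81, 81, 81, 79, 71, 69, 69, 69, 67, 64, 64, 72, 80, 82, 81, 81, 81, 81, 81, 81, 80, 80, 77, 82, 86, 88, 87, 87, 85, 85]
240 [85, 85, 86, 87, 86, 86, 85, 86, 86, 86, 85, 85, 84, 84, 84, 83, 82, 82, 82, 83, 83, 83, 83, 82, 83, 83, 83, 81, 80, 79, 81, 82, 84, 84, 84, 83, 83, 83, 82, 82, 82, 82, 80, 75, 66, 78, 85, 85, 85, 84, 85, 85]
```

step_arm(rows=[[-0.0005,-0.0005,-0.01,0,0.04],[-0.0005,-0.0005,-0.02,0,0.04],[-0.0005,-0.0005,-0.025,0,0.04],[-0.0005,-0.0005,-0.027,0,0.04],[-0.0005,-0.0005,-0.0275,0,0.04],[-0.0005,-0.0005,-0.0275,0,0.04]])

```text
t: 21.0
eef_pos: [0.5258, -0.3227, 0.054]
ee_rot: [-3.142, -0.0, 3.003]
force: [0.8, -0.2, -0.5]
width: 0.0549
gripper_force: 15.0
```

step_arm(rows=[[0,0,-0.001,0,0.04],[0,0,-0.001,0,0.04],[0,0,-0.002,0,0.04],[0,0,-0.002,0,0.04]])

```text
t: 21.4
eef_pos: [0.5259, -0.3227, 0.0525]
ee_rot: [-3.141, 0.001, 3.004]
force: [-1.0, 0.5, 3.2]
width: 0.0551
gripper_force: 15.0
```

step_arm(rows=[[0,0,0.0005,0,0.058],[0,0,0.0005,0,0.062],[0,0,0.0005,0,0.07],[0,0,0.0005,0,0.08],[0,0,0.0005,0,0.08],[0,0,0.03,0,0.08],[0,0,0.07,0,0.08],[0,0,0.1,0,0.08],[-0.03,0.1,0.13,0,0.04],[-0.06,0.15,0.13,0,0.0],[-0.09,0.2,0.13,0,0.0],[-0.09,0.25,0.13,0,0.0],[-0.09,0.27,0.13,0,0.0],[-0.09,0.27,0.13,0,0.0]])

```text
t: 22.8
eef_pos: [0.4348, -0.0507, 0.1825]
ee_rot: [3.141, 0.001, 3.004]
force: [0.9, 1.1, -0.7]
width: 0.0371
gripper_force: 0.0
```

```bash
python3 - <<'E'
from h import *
s=arm.get_state(); print(s['t'],s['eef_pos'],s['force'])
t=grab('top','t12.png'); c=grab('scene','s12.png')
im=t['color']; h=cv2.cvtColor(im,cv2.COLOR_BGR2HSV)
# spool flange: dark ring near the stand
m=(im.max(2)<60).astype(np.uint8); k=np.zeros_like(m); k[185:235,455:515]=m[185:235,455:515]
q=max(cv2.findContours(k,0,2)[0],key=cv2.contourArea);(u,v),r=cv2.minEnclosingCircle(q); print('spool',u,v,r,onz(t,u,v,.096))
m=((h[...,2]>115)&(h[...,1]<25)).astype(np.uint8); k=np.zeros_like(m); k[int(v)-9:int(v)+10,int(u)-9:int(u)+10]=m[int(v)-9:int(v)+10,int(u)-9:int(u)+10]
M=cv2.moments(k,True); print('label',M['m00'],onz(t,M['m10']/M['m00'],M['m01']/M['m00'],.098))
Q=(.6327,.0092,-.1385)
def W(p):
    c_,s_=np.cos(Q[2]),np.sin(Q[2]); return np.array([Q[0]+c_*p[0]-s_*p[1],Q[1]+s_*p[0]+c_*p[1],p[2]])
def S(x,y,z,a=np.radians(35)): return np.array([x*np.cos(a)-z*np.sin(a),y,.1+x*np.sin(a)+z*np.cos(a)])
for n,p in dict(nearL=S(-.052,.025,.026),nearR=S(-.052,-.025,.026),midL=S(-.02,.025,.026),midR=S(-.02,-.025,.026),farC=S(.044,0,.026)).items(): print(n,np.round(proj(t,W(p)),1),np.round(proj(c,W(p)),1))
g=im[...,1]
for v in range(150,196,3): print(v,g[v,300:350].tolist())
E
```

```text
22.8 [ 0.43481069 -0.05074701  0.18249533] [ 0.93524238  1.07660523 -0.69130731]
spool 484.0833435058594 206.0 15.215442657470703 [ 0.52368863 -0.3175157   0.096     ]
label 166.0 [ 0.52572074 -0.32180978  0.098     ]
nearL [308.5 179.2] [345.2 206.9]
nearR [332.5 182.6] [325.8 207.9]
midL [310.1 164.7] [346.3 207.3]
midR [334.4 168.1] [326.3 208.3]
farC [326.  136.3] [338.  208.7]
150 [113, 116, 93, 81, 84, 88, 86, 87, 85, 87, 86, 67, 88, 90, 85, 141, 160, 160, 159, 159, 159, 159, 160, 159, 160, 160, 159, 160, 159, 160, 160, 163, 110, 89, 92, 83, 46, 86, 87, 88, 87, 85, 86, 83, 132, 134, 132, 133, 134, 134]
153 [116, 119, 80, 86, 86, 86, 86, 84, 85, 85, 86, 77, 90, 90, 95, 160, 160, 160, 159, 159, 158, 159, 160, 160, 159, 159, 159, 159, 159, 159, 161, 155, 92, 89, 91, 72, 76, 87, 88, 86, 88, 86, 85, 86, 85, 86, 85, 88, 87, 87]
156 [120, 93, 102, 112, 112, 114, 84, 82, 82, 85, 69, 84, 89, 88, 114, 159, 159, 160, 158, 159, 159, 160, 158, 161, 160, 160, 158, 160, 160, 160, 162, 138, 90, 90, 84, 52, 87, 87, 85, 87, 87, 86, 86, 86, 87, 87, 86, 86, 85, 88]
159 [184, 119, 132, 132, 132, 13
[... 2120 characters left out ...]
, 54, 53, 53, 55, 53, 55, 55, 55, 48, 47, 59, 69, 70, 72, 72, 54, 30, 43, 44, 44, 45]
189 [46, 46, 47, 48, 51, 50, 49, 49, 52, 51, 51, 51, 52, 52, 53, 52, 54, 53, 54, 53, 53, 55, 55, 54, 55, 56, 56, 54, 56, 56, 57, 57, 58, 58, 59, 59, 59, 36, 47, 61, 69, 71, 71, 72, 49, 27, 41, 44, 44, 45]
192 [51, 49, 51, 52, 53, 52, 54, 55, 54, 55, 52, 55, 55, 56, 54, 57, 56, 56, 56, 58, 57, 56, 56, 56, 57, 58, 59, 58, 58, 60, 59, 59, 59, 60, 58, 60, 63, 29, 48, 59, 70, 71, 72, 73, 50, 29, 41, 46, 44, 46]
195 [53, 55, 53, 55, 54, 56, 57, 54, 56, 57, 56, 57, 57, 56, 57, 58, 59, 58, 57, 60, 58, 59, 59, 57, 58, 59, 59, 59, 59, 60, 62, 59, 59, 60, 60, 61, 64, 25, 46, 59, 72, 74, 72, 73, 61, 31, 43, 46, 47, 46]
```

```bash
python3 - <<'E'
from h import *
t=grab('top'); c=grab('scene'); i0=cv2.imread('pics/top0.png'); i1=cv2.imread('pics/scene0.png'); j=c['color']
def blob(im,a,b,c_,d,th):
    m=np.zeros(im.shape[:2],np.uint8); m[a:b,c_:d]=im[a:b,c_:d].max(2)<th
    q=max(cv2.findContours(m,0,2)[0],key=cv2.contourArea); (u,v),r=cv2.minEnclosingCircle(q); return u,v,r
A=blob(i0,214,238,184,206,50); print(A)
for y in range(168,186): print(y,i1[y,398:428].max(1).tolist())
for B in ((415.3,175.0),):
    c1,d1=ray(t,*A[:2]); c2,d2=ray(c,*B)
    k=np.linalg.lstsq(np.c_[d1,-d2],c2-c1,rcond=None)[0]; print(c1+d1*k[0],c2+d2*k[1])
for z in (.08,.088,.095,.1): print(z,onz(t,*A[:2],z))
# housing outline, top0
h=cv2.cvtColor(i0,cv2.COLOR_BGR2HSV); m=np.zeros(h.shape[:2],np.uint8); m[195:240,184:222]=(h[195:240,184:222,1]<24); q=max(cv2.findContours(m,0,2)[0],key=cv2.contourArea); R=cv2.minAreaRect(q); P=cv2.boxPoints(R); print(R); print(np.array([onz(t,*p,.025) for p in P]).round(4))
E
```

```text
(197.9705810546875, 225.5, 10.279337882995605)
168 [132, 132, 132, 132, 131, 132, 132, 133, 132, 131, 131, 131, 131, 132, 133, 133, 133, 131, 131, 130, 129, 130, 132, 133, 132, 132, 132, 132, 132, 132]
169 [132, 132, 132, 132, 132, 132, 130, 132, 132, 131, 131, 130, 131, 131, 132, 131, 129, 128, 127, 127, 128, 130, 132, 132, 132, 131, 130, 131, 132, 132]
170 [132, 132, 132, 132, 131, 132, 132, 132, 133, 132, 132, 132, 132, 131, 125, 111, 102, 100, 100, 106, 118, 129, 132, 131, 131, 130, 130, 130, 131, 131]
171 [132, 132, 132, 131, 131, 131, 132, 134, 133, 133, 132, 132, 131, 124, 100, 70, 54, 52, 54, 65, 92, 119, 131, 131, 130, 130, 129, 129, 130, 130]
172 [132, 131, 132, 132, 131, 131, 131, 130, 130, 130, 130, 130, 126, 99, 61, 45, 42, 42, 43, 45, 62, 101, 130, 131, 129, 128, 129, 129, 128, 129]
173 [130, 130, 130, 130, 130, 128, 125, 111, 110, 112, 119, 126, 118, 65, 44, 41, 42, 42, 42, 42, 49, 84, 126, 130, 129, 128, 129, 129, 128, 128]
174 [129, 129, 130, 130, 125, 109, 96, 73, 70, 74, 88, 101, 98, 51, 40, 41, 40, 42, 42, 42, 45, 69, 116, 128, 129, 129, 130, 130, 129, 128]
175 [1
[... 1177 characters left out ...]
, 83, 99, 131, 133, 132, 131, 132, 132, 131, 129, 129, 130]
184 [129, 118, 60, 40, 40, 40, 40, 40, 41, 41, 41, 40, 41, 50, 84, 120, 94, 78, 87, 99, 132, 134, 132, 130, 130, 132, 132, 131, 131, 131]
185 [129, 118, 66, 42, 39, 39, 40, 41, 40, 40, 39, 39, 42, 59, 99, 123, 95, 79, 88, 98, 129, 133, 131, 130, 130, 132, 133, 134, 133, 133]
[0.48133443 0.26338484 0.09488556] [0.48254011 0.26812406 0.09627197]
0.08 [0.48351679 0.26718424 0.08      ]
0.088 [0.48234392 0.26514232 0.088     ]
0.095 [0.48131766 0.26335563 0.095     ]
0.1 [0.48058461 0.26207943 0.1       ]
((203.5, 217.0), (32.0, 25.0), 90.0)
[[0.5454 0.2992 0.025 ]
 [0.5456 0.245  0.025 ]
 [0.4754 0.2417 0.025 ]
 [0.4752 0.2953 0.025 ]]
```

step_arm(rows=[[0,0.05,0,0.05,0],[0,0.1,0,0.1,0],[0,0.15,0,0.15,0],[0,0.2,0,0.17,0],[0,0.25,0,0.17,0],[0,0.3,0,0.17,0],[0,0.321,0,0.17,0],[0,0.321,0,0.17,0],[0,0.321,-0.04,0.17,0],[0,0.321,-0.08,0.17,0],[0,0.321,-0.115,0.17,0],[0,0.321,-0.1225,0.17,0],[0,0.321,-0.1225,0.17,0],[0,0.321,-0.1225,0.17,0]])

```text
t: 24.4
eef_pos: [0.4369, 0.2685, 0.0609]
ee_rot: [3.141, 0.001, -3.11]
force: [-0.9, -0.6, 0.3]
width: 0.0004
gripper_force: 0.0
```

```bash
cat > knob.py <<'E'
from h import *
s=arm.get_state(); print(s['t'],s['eef_pos'],s['force'],s['width'])
c=grab('scene'); j=c['color']
for th in (-.35,-.2,0,.2): print(th,np.round(proj(c,[.5104+.08*np.sin(th),.2705,.022+.08*np.cos(th)]),1))
m=(j.max(2)<50).astype(np.uint8)
for y in range(164,206,2): print(y,j[y,396:436].max(1).tolist())
E
python3 knob.py
```

```text
24.4 [0.43694806 0.26854701 0.06091078] [-0.86968355 -0.61176449  0.33442933] 0.00038326222270144885
-0.35 [416.2 174.7]
-0.2 [417.8 175.9]
0 [420.  178.5]
0.2 [422.1 182. ]
164 [87, 89, 89, 89, 89, 88, 83, 68, 60, 62, 74, 75, 71, 58, 39, 35, 49, 74, 75, 76, 82, 85, 87, 88, 87, 87, 88, 89, 100, 129, 133, 132, 133, 134, 134, 133, 132, 131, 132, 132]
166 [88, 88, 89, 89, 89, 88, 85, 67, 61, 63, 72, 74, 71, 59, 39, 38, 53, 73, 74, 75, 80, 85, 87, 87, 87, 87, 87, 94, 114, 130, 131, 132, 132, 133, 133, 133, 132, 134, 134, 134]
168 [88, 87, 88, 89, 88, 88, 84, 69, 63, 63, 72, 74, 74, 68, 43, 42, 60, 74, 74, 76, 82, 86, 87, 88, 89, 89, 95, 115, 131, 134, 133, 133, 133, 133, 133, 133, 132, 134, 134, 134]
170 [87, 88, 88, 88, 89, 88, 87, 85, 78, 68, 73, 74, 71, 59, 39, 45, 64, 63, 60, 61, 66, 72, 80, 88, 94, 110, 116, 130, 131, 131, 132, 132, 132, 132, 132, 132, 131, 131, 132, 133]
172 [88, 88, 88, 88, 88, 88, 88, 88, 87, 82, 80, 81, 79, 73, 68, 50, 41, 37, 36, 37, 37, 38, 47, 71, 100, 128, 130, 130, 130, 130, 130, 130, 131, 133, 133, 134, 134, 133, 134, 133]
174 [87, 86, 86, 87, 87, 87, 85, 
[... 2099 characters left out ...]
34, 135]
198 [89, 90, 90, 90, 89, 89, 89, 87, 74, 57, 66, 83, 78, 77, 74, 62, 57, 58, 58, 63, 71, 76, 68, 61, 60, 62, 69, 83, 99, 94, 93, 93, 92, 92, 92, 92, 94, 104, 131, 134]
200 [89, 89, 90, 90, 91, 90, 90, 84, 66, 52, 54, 71, 86, 90, 84, 53, 44, 50, 58, 59, 59, 59, 59, 58, 58, 58, 59, 71, 98, 120, 130, 131, 130, 129, 128, 129, 130, 131, 132, 133]
202 [89, 89, 89, 89, 89, 89, 88, 84, 64, 50, 49, 52, 64, 82, 89, 85, 67, 48, 52, 54, 53, 53, 53, 52, 53, 53, 54, 63, 82, 94, 105, 125, 133, 133, 133, 132, 131, 130, 132, 131]
204 [90, 90, 89, 89, 90, 90, 89, 88, 82, 61, 51, 50, 50, 57, 74, 87, 87, 73, 65, 66, 71, 74, 77, 78, 78, 84, 89, 90, 92, 91, 92, 98, 123, 133, 134, 134, 133, 132, 131, 131]
```

step_arm(rows=[[0.01,0.0015,0,0,0],[0.018,0.0015,0,0,0],[0.023,0.0015,0,0,0],[0.028,0.0015,0,0,0],[0.033,0.0015,0,0,0],[0.038,0.0015,0,0,0],[0.043,0.0015,0,0,0],[0.043,0.0015,0,0,0]])

```text
t: 25.25
eef_pos: [0.4794, 0.27, 0.0593]
ee_rot: [-3.142, 0.0, -3.11]
force: [-0.3, -0.1, -0.2]
width: 0.0003
gripper_force: 0.0
```

```bash
python3 knob.py | awk 'NR<6 || ($1>=166 && $1<=192)'
```

```text
25.25 [0.47942628 0.2699739  0.05934751] [-0.2730461  -0.07786276 -0.20670982] 0.0002865017970741776
-0.35 [416.2 174.7]
-0.2 [417.8 175.9]
0 [420.  178.5]
0.2 [422.1 182. ]
166 [88, 88, 90, 89, 88, 88, 89, 90, 93, 92, 91, 85, 73, 61, 60, 66, 68, 72, 73, 72, 67, 41, 39, 55, 72, 74, 74, 75, 78, 85, 96, 112, 115, 119, 131, 132, 132, 133, 134, 135]
168 [88, 88, 88, 88, 89, 89, 88, 89, 88, 89, 89, 86, 77, 62, 62, 71, 74, 74, 75, 73, 64, 39, 41, 61, 72, 74, 75, 76, 81, 88, 88, 88, 88, 89, 91, 92, 98, 114, 117, 120]
170 [88, 88, 88, 89, 88, 88, 88, 88, 88, 89, 89, 88, 83, 63, 61, 67, 74, 74, 74, 70, 54, 37, 44, 67, 74, 75, 76, 81, 86, 87, 87, 88, 88, 88, 88, 88, 87, 87, 88, 95]
172 [88, 88, 88, 88, 88, 88, 89, 87, 88, 87, 88, 87, 80, 64, 61, 65, 74, 74, 70, 52, 36, 35, 42, 56, 62, 71, 81, 84, 87, 87, 87, 87, 87, 88, 89, 89, 89, 89, 96, 115]
174 [87, 87, 87, 87, 87, 87, 84, 74, 66, 52, 49, 51, 57, 61, 60, 62, 74, 74, 68, 41, 34, 34, 33, 34, 35, 39, 54, 76, 87, 88, 86, 87, 87, 87, 88, 89, 91, 97, 115, 131]
176 [88, 88, 87, 88, 88, 85, 67, 39, 34, 33, 33, 36, 45, 60, 63, 65, 74, 71, 52, 37, 3
[... 782 characters left out ...]
9, 88, 85, 69, 48, 40, 37, 34, 35, 34, 34, 34, 36, 40, 56, 80, 89, 90, 89, 79, 67, 67, 71, 81, 87, 88, 89, 90, 102, 131, 135, 137, 137, 136, 133, 132, 131, 133, 135]
188 [87, 86, 88, 89, 90, 87, 85, 76, 68, 66, 66, 66, 68, 73, 76, 87, 89, 91, 92, 88, 73, 66, 68, 71, 82, 86, 87, 91, 92, 104, 132, 136, 137, 138, 137, 137, 136, 135, 135, 135]
190 [88, 88, 87, 88, 89, 90, 89, 88, 88, 88, 89, 90, 90, 90, 90, 90, 90, 91, 91, 87, 71, 66, 68, 73, 87, 91, 103, 130, 133, 134, 134, 135, 136, 135, 134, 134, 135, 136, 136, 136]
192 [89, 88, 88, 88, 89, 90, 90, 90, 89, 88, 89, 89, 89, 88, 89, 90, 90, 90, 90, 86, 69, 67, 69, 75, 95, 118, 132, 136, 132, 119, 115, 115, 117, 118, 120, 131, 133, 133, 134, 134]
```

step_arm(rows=[[0.002,0,0,0,0],[0.004,0,0,0,0],[0.006,0,0,0,0],[0.007,0,0,0,0],[0.007,0,0,0,0],[0.004,0,0,0,0],[-0.005,0,0,0,0],[-0.025,0,0,0,0],[-0.05,0,0.02,0,0],[-0.06,0,0.07,0,0],[-0.06,0,0.12,0,0],[-0.06,0,0.15,0,0],[-0.06,-0.05,0.15,0,0],[-0.06,-0.1,0.15,0,0],[-0.06,-0.1,0.15,0,0]])

```text
t: 26.8
eef_pos: [0.417, 0.1658, 0.2097]
ee_rot: [3.141, -0.0, -3.112]
force: [0.4, 0.5, 0.7]
width: 0.0004
gripper_force: 0.0
```

```bash
python3 - <<'E'
from h import *
print(arm.get_state()['eef_pos'])
t=grab('top','t15.png'); c=grab('scene','s15.png')
def blob(im,a,b,c_,d,th=52):
    m=np.zeros(im.shape[:2],np.uint8); m[a:b,c_:d]=im[a:b,c_:d].max(2)<th
    q=max(cv2.findContours(m,0,2)[0],key=cv2.contourArea); (u,v),r=cv2.minEnclosingCircle(q); return u,v,r
for th in (-.2,-.1,0,.1,.2):
    p=[.5104+.08*np.sin(th),.2705,.022+.08*np.cos(th)]; h=[.5104+.03*np.sin(th),.2705,.022+.03*np.cos(th)]; print(th,np.round(proj(c,p),1),np.round(proj(c,h),1),'top',np.round(proj(t,p),1))
for y in range(168,196,2): print(y,c['color'][y,406:432].max(1).tolist())
for y in range(202,228,2): print(y,t['color'][y,184:214].max(1).tolist())
# case seen from the top: edges at a few rows
g=t['color'][...,1]
Q=(.6327,.0092,-.1385)
def W(p):
    c_,s_=np.cos(Q[2]),np.sin(Q[2]); return np.array([Q[0]+c_*p[0]-s_*p[1],Q[1]+s_*p[0]+c_*p[1],p[2]])
def S(x,y,z,a=np.radians(35)): return np.array([x*np.cos(a)-z*np.sin(a),y,.1+x*np.sin(a)+z*np.cos(a)])
for n,p in dict(nearL=S(-.052,.025,.026),nearR=S(-.052,-.025,.026),led=S(-.057,0,.01)).items(): print(n,np.round(proj(t,W(p)),1))
for u in (312,318,324,330): print(u,g[166:196,u].tolist())
E
```

```text
[0.41702346 0.16584224 0.20973924]
-0.2 [417.8 175.9] [417.2 192.3] top [194.1 218.6]
-0.1 [418.9 177. ] [417.6 192.7] top [194.2 214.6]
0 [420.  178.5] [418.  193.3] top [194.3 210.7]
0.1 [421.  180.1] [418.4 193.9] top [194.6 206.8]
0.2 [422.1 182. ] [418.8 194.6] top [195.  203.1]
168 [130, 130, 130, 130, 131, 131, 132, 132, 131, 131, 130, 129, 129, 129, 131, 132, 132, 131, 131, 132, 131, 131, 130, 130, 131, 131]
170 [131, 131, 131, 131, 131, 131, 131, 131, 130, 129, 129, 130, 129, 131, 130, 130, 130, 130, 129, 129, 130, 131, 130, 130, 130, 130]
172 [129, 129, 129, 130, 130, 132, 132, 132, 132, 132, 132, 130, 130, 130, 129, 128, 127, 128, 128, 128, 128, 128, 129, 130, 131, 132]
174 [70, 73, 87, 101, 113, 129, 133, 132, 132, 128, 114, 96, 72, 66, 59, 64, 87, 111, 127, 129, 128, 128, 128, 129, 131, 132]
176 [39, 40, 40, 42, 53, 88, 127, 133, 130, 109, 56, 40, 39, 42, 43, 42, 43, 66, 112, 128, 130, 130, 130, 131, 133, 133]
178 [39, 39, 39, 40, 48, 85, 129, 132, 122, 72, 42, 39, 40, 40, 41, 40, 40, 46, 79, 125, 129, 130, 132, 131, 131, 131]
180 [38, 38, 38, 39, 46, 75, 112, 129, 125, 
[... 2514 characters left out ...]
23, 24, 25, 26, 25, 24, 23, 25, 24, 22, 25, 25, 26, 21, 27, 23, 27, 24, 24, 23]
nearL [308.5 179.2]
nearR [332.5 182.6]
led [320.9 180.4]
312 [78, 76, 76, 77, 74, 84, 93, 103, 98, 78, 80, 80, 78, 79, 105, 122, 120, 119, 118, 119, 118, 117, 117, 116, 116, 117, 117, 117, 117, 109]
318 [143, 143, 144, 143, 143, 144, 144, 145, 138, 107, 78, 80, 82, 78, 66, 69, 77, 76, 77, 77, 75, 100, 119, 118, 117, 119, 119, 119, 117, 118]
324 [143, 144, 145, 145, 143, 144, 143, 144, 145, 138, 106, 79, 80, 80, 84, 85, 78, 75, 76, 75, 76, 74, 100, 119, 118, 118, 118, 118, 119, 120]
330 [101, 93, 84, 82, 83, 82, 81, 80, 80, 80, 80, 82, 82, 82, 84, 74, 70, 79, 76, 76, 76, 77, 74, 100, 120, 119, 119, 119, 119, 121]
```

step_arm(rows=[[0,-0.05,0,0,0],[0,-0.1,0,0,0],[0,-0.15,0,0,0],[0,-0.2,0,0,0],[0,-0.25,0,0,0],[0,-0.3,0,0,0],[0,-0.35,0,0,0],[0,-0.35,0,0,0]])

```text
t: 27.7
eef_pos: [0.4182, -0.1844, 0.2089]
ee_rot: [-3.141, -0.001, -3.116]
force: [-0.5, 0.5, -0.3]
width: 0.0003
gripper_force: 0.0
```

```bash
python3 - <<'E'
from h import *
print(arm.get_state()['eef_pos'])
t=grab('top','t16.png')
for y in range(198,228,2): print(y,t['color'][y,184:214].max(1).tolist())
E
```

```text
[ 0.41820888 -0.18437745  0.20886753]
198 [180, 183, 184, 177, 175, 173, 176, 176, 178, 183, 181, 178, 179, 178, 176, 177, 179, 185, 187, 185, 185, 183, 181, 179, 179, 179, 177, 175, 175, 179]
200 [185, 185, 178, 180, 184, 184, 186, 184, 181, 187, 184, 185, 189, 192, 190, 185, 159, 161, 163, 164, 165, 152, 150, 152, 155, 156, 156, 147, 147, 144]
202 [180, 185, 184, 183, 180, 175, 178, 171, 128, 120, 122, 115, 116, 118, 120, 110, 111, 114, 119, 119, 121, 119, 121, 121, 123, 124, 124, 124, 129, 108]
204 [182, 181, 177, 175, 178, 181, 187, 132, 124, 127, 128, 127, 125, 124, 124, 122, 122, 124, 125, 126, 124, 126, 126, 124, 123, 124, 123, 124, 128, 109]
206 [190, 188, 184, 188, 191, 155, 72, 45, 10, 7, 24, 22, 64, 93, 127, 125, 124, 124, 124, 125, 125, 125, 125, 125, 123, 123, 123, 124, 130, 109]
208 [182, 187, 184, 169, 79, 14, 13, 14, 18, 17, 17, 15, 15, 7, 18, 98, 126, 123, 123, 124, 122, 122, 123, 124, 125, 124, 126, 124, 127, 110]
210 [177, 181, 189, 58, 11, 13, 18, 23, 29, 21, 20, 17, 11, 8, 6, 0, 115, 115, 104, 103, 105, 104, 107, 108, 98, 105, 126, 126, 127, 112]
212 [176, 176, 1
[... 389 characters left out ...]
185, 183, 184, 168, 111, 97, 95, 85, 58, 55, 69, 68, 68, 49, 55, 51, 44, 42, 43, 42, 44, 38, 33, 83, 83, 81, 98]
220 [177, 180, 183, 180, 181, 186, 187, 140, 126, 127, 124, 60, 55, 57, 58, 55, 45, 48, 39, 38, 38, 37, 37, 37, 37, 32, 81, 77, 107, 116]
222 [190, 187, 183, 182, 184, 185, 191, 141, 123, 126, 127, 96, 61, 78, 78, 80, 79, 77, 100, 97, 96, 61, 59, 65, 63, 63, 104, 125, 130, 78]
224 [184, 183, 184, 184, 190, 192, 193, 140, 125, 125, 124, 126, 127, 126, 127, 126, 127, 128, 126, 126, 125, 127, 127, 128, 129, 128, 127, 125, 128, 114]
226 [189, 187, 184, 186, 191, 191, 191, 142, 126, 125, 125, 123, 123, 124, 122, 124, 124, 124, 126, 125, 126, 126, 126, 125, 126, 125, 126, 126, 128, 115]
```

```bash
python3 -c "
from station import arm
print(arm.job_done())"
```

```text
the job is handed in; nothing more can be done
None
```

The job is handed in at about 28 s of the 66 s limit, with no verdict shown; by my last measurements the case lies on the rest against the ledge, the small spool is centred on the stand to about 1 mm, and the dimmer lever is within about 0.02 rad of upright.

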